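Fold the magnifier arm of the card viewer away under its hood

TASK

The cards have been read: fold the viewer's three-part magnifier arm away, from the tip inwards. First swing the lens by its yellow post back over the forearm until it is folded fully home, then the forearm by its blue post back over the upper arm until it is fully home, and only then swing the folded arm by its red post up the slope until it lies fully home along the upper edge, under the lamp hood. Do not knock the hood or disturb the bottles and the vial, and let go of the arm at the end.

Things in the scene. Friction and masses are not known exactly. Their poses are not given: they have to be found in the camera images.
- viewer: Grey wedge-shaped card viewer, fixed. Origin under its middle on the worktop; x level from low front to high back, y to its left, z up. 220 mm wide (y). Reading face slopes 30 degrees, from z 25 mm at x -82 mm to z 120 mm at x +82; outward normal (-0.5, 0, 0.866). Back wall x 82 to 95 mm, 295 mm high. All hinge axes are parallel to the normal; arms and lens reach at most 35 mm off the face.
- hood: White lamp hood, fixed over the upper part of the face. Origin and axes are the viewer's; it fills x 25 to 95 mm, y +-110 mm, z 272 to 305 mm. With the arm home the red post stands about 120 mm below its front edge, so a tool working there must lean towards the low front, along the face's normal (30 degrees from vertical).
- shoulder (a point): Point on the upper arm's fixed hinge axis, 62 mm off the face (only a low cap, 20 mm off the face, is there). At the face's upper left: 150 mm up the slope from the front edge, 85 mm left of the middle. The big white analyser stands beyond it, left of the viewer and between it and the arm's start: carry the tool well up and drawn in when swinging past, and keep clear of it.
- red_post (a point): Middle of the grip zone of the round red post, 62 mm off the face; post 12 mm in diameter, parallel to the face's normal, free for gripping from 36 to 75 mm off the face. It stands on the upper arm's outer end, on the elbow axis, 120 mm from the shoulder axis. Moving it about the shoulder swings the upper arm and all it carries.
- blue_post (a point): Middle of the grip zone of the round blue post (same size, direction and height as the red one). It stands on the forearm's outer end, on the lens's hinge axis, 115 mm from the elbow axis (red post). Moving it about the red post swings the forearm.
- yellow_post (a point): Middle of the grip zone of the round yellow post (same size, direction and height as the red one), at the tip of the round 46 mm lens, 68 mm from the lens's hinge axis (blue post). Moving it about the blue post swings the lens.
- upper_arm (a joint): Shoulder angle, rad. 0 = home at its stop: the upper arm points to the viewer's right (-y) along the upper edge. Grows as it swings down the slope (1.57 = straight down), to 1.9. Folding turns it anticlockwise seen from outside (positive about the outward normal). Friction 0.35 N m holds it anywhere: about 3 N at the red post.
- forearm (a joint): Elbow angle, rad. 0 = home at its stop: the forearm lies over the upper arm, blue post 5 mm short of the shoulder axis. Up to 2.4. Folding is anticlockwise seen from outside (positive about the outward normal). Friction 0.18 N m holds it: about 1.6 N at the blue post.
- lens_arm (a joint): Lens angle, rad. 0 = home at its stop: the lens lies over the forearm, yellow post between blue and red, 47 mm from red. Up to 2.6. Folding is anticlockwise seen from outside (positive about the outward normal). Friction 0.05 N m holds it: about 0.7 N at the yellow post. Grip lightly (about 4 N) or turn the tool along, so the post can pivot and the forearm is not dragged.
- bottle_a: Bystander: bottle of amber liquid colour with a white cap, 42 mm in diameter, 88 mm high, standing loose to one side of the viewer. Origin at the centre of its underside. Leave it.
- bottle_e: Bystander: white bottle with an orange cap and green band, 34 mm in diameter, 62 mm high, loose. Origin at the centre of its underside. Leave it.
- strip_vial: Bystander: white vial with a teal cap, 37 mm in diameter, 66 mm high, loose. Origin at the centre of its underside. Leave it.

How it is judged:
By the outcome, as a careful person would: the job done as asked, in the order asked, and still so for the second after the job is handed in, with the robot touching nothing.
It also fails if it takes over 69 s, if anything falls off the work surface, if the arm or the gripper's body presses on something with over 40 N, if the wrist force passes 120 N, or if a joint passes its speed limit or range.

ROBOT

A 6-joint arm with a two-finger parallel gripper is mounted at the origin on a cart in front of the work surface, level with it; the furniture and walls round the work are solid. World frame = base frame: x ahead of the robot, y to its left, z up, the work surface at z = 0. Lengths are in mm, angles in rad, forces in N, time in s.
With the tool pointing down it reaches from about 350 to 975 mm from the base axis. Payload 7.1 kg.
Tool frame: the origin (TCP) lies at the very end of the fingers, on their centre line; the grasp point (between the pads) lies 19 mm behind it; z points along the fingers, y is the line along which they close (so a half turn about z gives the same grasp; the last joint's range is limited). The gripper opens to 88 mm and grips with 3 to 60 N. Pads are 20 mm wide; open, the fingers measure 115 mm over their backs; the gripper's body (75 mm by 178 mm) begins 61 mm behind the grasp point.
Start: joints at [1.177, 0.423, 1.63, -0, 1.089, -0.019], TCP at [228.772, 581.608, 222.675] pointing down, gripper open.
Joint ranges: [-3, 3], [-0.9, 2.11], [0.09, 2.58], [-1.31, 4.45], [0.11, 2.69], [-2.54, 2.54]. Speed limits (rad/s): [2.39, 2.39, 3.01, 3.14, 3.14, 3.14].

INTERFACE

Orientations are given as a rotation vector (axis times angle).
In Python, from workcell import * gives the robot as it stands.
- The arm moves only by the tool step_arm, never from a script. Its argument "deltas" is a list of rows, each a list of 3 entries, a list of its own where there are three numbers: the shift along the tool's x, y, z in units of 300 mm (1.0 is 300 mm), then the turn, a rotation vector about the tool's x, y, z in units of 1.5 rad (1.0 is 1.5 rad), then the gripper command: -1 is shut, 1 is fully open, values between are in proportion. In form: [[[dx, dy, dz], [rx, ry, rz], gripper], ...]. A call has 1 to 20 rows; each row is the pose to reach, as a shift and turn from the pose commanded when the call began, along the tool's axes at that moment; what a row does not reach only later rows make up. A row lasts 1/12 s, in which the tool goes at most 41.7 mm and 7.16 degrees, less where a joint would pass 70% of its speed; a pose out of reach is approached as far as the arm can. A call with a number of a shift or a turn outside -1 to 1 is refused whole. A call with a gripper value outside its range is refused whole. The fingers move at their own pace and stop on an object; the grip force is fixed at half the most. Time passes only in rows, so rows that repeat a pose let the fingers close. It gives the time, the measured TCP pose, the force, the opening and the grip force at its end, in the units of the state.
- get_obs(): the state, without advancing time (a new reading comes with each control period).
- get_image(name): name is "side" or "top" or "wrist"; returns a dict with "pixels" (384x512x3 uint8, red, green, blue), "fx", "fy", "cx", "cy" (pixels), "T" (4x4, takes a point from camera to world coordinates). Camera axes: x right, y down, z forward; pixel columns grow to the right and rows downward; lengths in mm; the calibration is good to about 2 mm. A picture is of the moment at which its call begins. There is no depth.
- close_job(): hands the job in; it is judged then, once.
The state is a dict: "t": time; "qpos": joint angles; "qvel": joint speeds; "joint_torque": joint torques, N m; "ee_pos": TCP position; "orientation": TCP orientation; "ft_force": force on the tool from outside, world axes, zero at the start; "moment": the same for the moment, N m; "width": finger opening in mm; "grasp_force": force on a finger pad.
Only numpy, scipy, OpenCV 4.12 (cv2) and the standard library are available. Lean on these libraries where they do the work, as an engineer would, in place of code of your own. Each camera call takes 0.05 s, during which the arm holds its last target. There are 200 camera calls.

## Working session

There is one attempt and no reset: what is moved stays moved. The work goes in short steps, Python scripts to look and compute and a tool call to move; the robot and the scene stay as the last step left them, time stands still between calls to the robot, and variables do not carry over. Pictures are saved under pics/ and viewed, at most 10 in all, crops included, and the job is handed in when it is done.

Besides the shell and the picture viewer there is one more tool, called after "Emit:" by a JSON object that holds its "method" and its "body", one argument or row to a line. step_arm: Moves the arm, as the interface text tells. Its arguments: {"type":"object","properties":{"deltas":{"type":"array","items":{"type":"array"}}},"required":["deltas"]}

```bash
mkdir -p pics; ls; python3 - <<'E'
from workcell import *
import cv2,numpy as np
o=get_obs();print(o)
ims=[]
for n in("side","top"):
    g=get_image(n);cv2.imwrite(f"pics/{n}0.png",g["pixels"][:,:,::-1]);np.save(f"pics/{n}0T.npy",g["T"]);print(n,g["fx"],g["fy"],g["cx"],g["cy"],np.round(g["T"],3).tolist())
E
```

```text
pics
{'t': 0.0, 'qpos': array([ 1.17699701e+00,  4.23825978e-01,  1.63069983e+00, -2.56390143e-05,
        1.08862418e+00, -1.89937171e-02]), 'qvel': array([ 0.0013255 ,  0.00073702, -0.00020783,  0.00120677, -0.0001767 ,
        0.00047502]), 'joint_torque': array([ 1.34336118e-03, -5.44638097e+01, -2.73667198e+01,  6.45095645e-02,
        2.27883953e-02, -1.64749131e-04]), 'ee_pos': array([228.56678727, 581.091891  , 221.90713111]), 'orientation': array([-5.85229357e-01, -3.08629870e+00,  2.40141821e-03]), 'ft_force': array([-0.07417469, -0.05240144,  0.50678516]), 'moment': array([-0.02758729,  0.04063993,  0.00409818]), 'grasp_force': 0.0, 'width': 87.97452905251833}
side 398.76877304453836 398.76877304453836 259.8526313643312 190.65047676748074 [[-0.88, -0.312, 0.359, 217.869], [-0.475, 0.545, -0.69, 405.224], [0.02, -0.778, -0.628, 730.985], [0.0, 0.0, 0.0, 1.0]]
top 366.68610925634533 366.68610925634533 251.52490182250116 192.75070171586455 [[-0.016, -0.991, 0.136, 407.533], [-0.999, 0.021, 0.037, -301.528], [-0.039, -0.135, -0.99, 1228.698], [0.0, 0.0, 0.0, 1.0]]
```

View pics/side0.png

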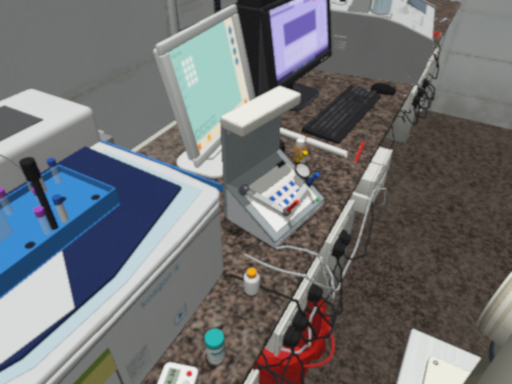

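View pics/top0.png

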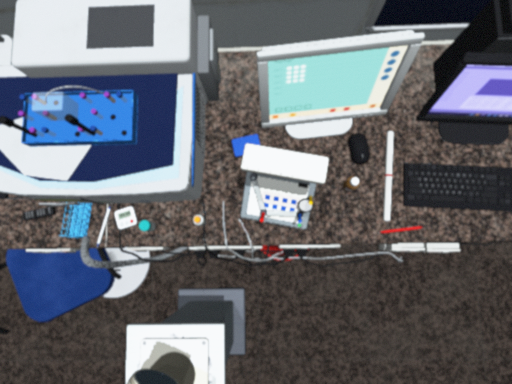

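```bash
python3 - <<'E'
import cv2,numpy as np
a=cv2.imread("pics/side0.png")[80:250,210:340];b=cv2.imread("pics/top0.png")[135:235,230:340]
a=cv2.resize(a,None,fx=3.5,fy=3.5,interpolation=cv2.INTER_CUBIC);b=cv2.resize(b,None,fx=3.1,fy=3.1,interpolation=cv2.INTER_CUBIC)
c=np.zeros((max(a.shape[0],b.shape[0]),a.shape[1]+b.shape[1],3),np.uint8);c[:a.shape[0],:a.shape[1]]=a;c[:b.shape[0],a.shape[1]:]=b
print(c.shape,a.shape);cv2.imwrite("pics/c1.png",c)
E
```

```text
(595, 796, 3) (595, 455, 3)
```

View pics/c1.png

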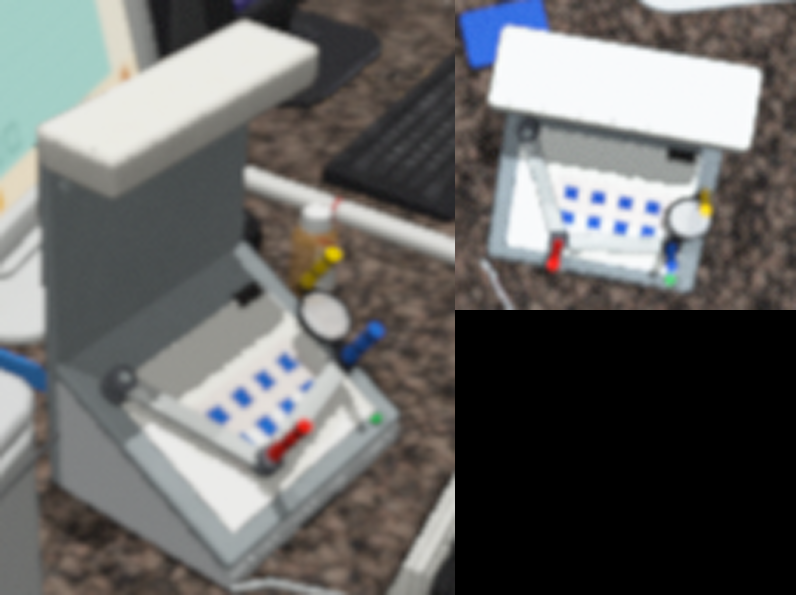

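```bash
cat > h.py <<'E'
import numpy as np
from scipy.spatial.transform import Rotation as R
from scipy.optimize import least_squares
K={"side":(398.769,259.853,190.650),"top":(366.686,251.525,192.751)}
TT={n:np.load(f"pics/{n}0T.npy") for n in K}
def proj(n,p,T=None,k=None):
    T=TT[n] if T is None else T; f,cx,cy=K[n] if k is None else k
    c=T[:3,:3].T@(np.asarray(p)-T[:3,3]); return np.array([cx+f*c[0]/c[2],cy+f*c[1]/c[2]])
S=np.array([.8660254,0,.5]);Y=np.array([0,1.,0]);N=np.array([-.5,0,.8660254])
F0=np.array([-82,0,25.])
def d(phi): return np.cos(phi)*S+np.sin(phi)*Y
def posts(q,h):
    sh=F0+150*S+85*Y+h*N; p1=-np.pi/2-q[0];p2=p1+np.pi-q[1];p3=p2+np.pi-q[2]
    r=sh+120*d(p1);b=r+115*d(p2);y=b+68*d(p3); return dict(sh=sh,red=r,blue=b,yellow=y)
def W(v,p): # viewer->world
    c,s=np.cos(v[2]),np.sin(v[2]); return np.array([v[0]+c*p[0]-s*p[1],v[1]+s*p[0]+c*p[1],p[2]])
def Rv(v): # columns S,Y,N in world
    return R.from_euler("z",v[2]).as_matrix()@np.c_[S,Y,N]
E
python3 - <<'E'
from h import *
np.set_printoptions(suppress=True,precision=3)
M=[("side","yellow",305.1,152.6),("side","blue",317.4,174.3),("side","red",297.1,202),("side","sh",244.3,188.6),
("side",(25,110,305),242,126.6),("side",(25,-110,305),300.9,93.4),("side",(95,-110,305),280,85.7),("side",(95,110,305),221.4,116.6),("side",(-82,110,0),276.3,247.1),
("top",(95,110,305),245.2,143.7),("top",(95,-110,305),329,157.6),("top",(25,-110,305),325.2,182.7),("top",(25,110,305),241.3,167.3),("top",(-82,110,25),241.3,217.6),("top",(-82,-110,25),306.8,228.5),
("top","sh",253.2,176.9),("top","red",261.6,221.1),("top","blue",299.7,221.5),("top","yellow",311,203.4)]
def res(x,full=False):
    o=[]
    for n,k,a,b in M:
        p=np.array(k,float) if not isinstance(k,str) else posts(x[3:],20 if k=="sh" else 75)[k]
        o.append(proj(n,W(x,p))-[a,b])
    return np.array(o) if full else np.ravel(o)
s=least_squares(res,[560,-380,0,1.3,1.8,1.6],x_scale=[50,50,.1,.1,.1,.1],loss="soft_l1")
print(s.x);print(res(s.x,True))
x=s.x
np.save("fit.npy",x)
for k,p in posts(x[3:],62).items(): print(k,W(x,p))
print(Rv(x))
E
```

```text
[ 551.991 -342.189   -0.191    1.177    1.796    2.069]
[[ 0.733 -0.321]
 [ 0.357 -0.236]
 [ 0.429 -0.805]
 [ 1.946 -1.697]
 [ 0.978 -0.86 ]
 [ 0.967 -1.293]
 [-0.764 -1.563]
 [-2.232 -1.333]
 [ 0.04   1.269]
 [-0.329 -1.165]
 [ 0.401 -1.349]
 [ 0.12   0.182]
 [-1.245  1.354]
 [-1.099 -0.41 ]
 [-0.182  0.324]
 [-0.155  1.238]
 [-0.633 -0.672]
 [-0.693 -0.256]
 [-0.599 -0.218]]
sh [ 584.734 -261.948  153.694]
red [ 481.775 -288.978   98.297]
blue [ 476.691 -403.458  107.971]
yellow [ 527.239 -435.606  140.149]
[[ 0.85   0.19  -0.491]
 [-0.165  0.982  0.095]
 [ 0.5    0.     0.866]]
```

```bash
cat > plan.py <<'E'
from h import *
from workcell import *
from scipy.spatial.transform import Slerp
def cur():
    o=get_obs(); return o["ee_pos"],R.from_rotvec(o["orientation"])
def rows(P,w,start=None):
    """P: list of (pos, Rotation); w: gripper"""
    p0,r0=cur() if start is None else start
    out=[]
    for p,r in P:
        s=r0.inv().apply(np.asarray(p)-p0)/300; t=(r0.inv()*r).as_rotvec()/1.5
        out.append([[round(float(a),3) for a in s],[round(float(a),3) for a in t],w])
    print(len(out),str(out).replace(" ",""))
def down(yaw): # tool down, y radial
    c,s=np.cos(yaw),np.sin(yaw); return R.from_matrix(np.c_[[-s,c,0],[c,s,0],[0,0,-1]])
def lean(v,phi,extra=0): # tool z=-N, y at face angle phi; extra lean to front
    S_,Y_,N_=Rv(v).T; y=np.cos(phi)*S_+np.sin(phi)*Y_; z=-N_; r=R.from_matrix(np.c_[np.cross(y,z),y,z])
    return R.from_rotvec(-extra*Y_)*r
def line(a,b,n): # pose lists
    sl=Slerp([0,1],R.concatenate([a[1],b[1]])); return [(a[0]+(b[0]-a[0])*t,sl(t)) for t in np.linspace(0,1,n+1)[1:]]
E
python3 - <<'E'
from plan import *
c=cur()
ring=lambda deg,r=400,z=430:(np.array([r*np.cos(np.radians(deg)),r*np.sin(np.radians(deg)),z]),down(np.radians(deg)))
rows(line(c,ring(67.4),8),1)
for a in([61.4,55.4,49.4,43.4,37.4,31.4,25.4,20],[14,8,2,-4,-10,-16,-22,-28]):
    rows([ring(x) for x in a],1,ring(67.4) if a[0]>20 else ring(20))
E
```

```text
8 [[[-0.003,-0.094,-0.087],[-0.0,0.0,0.002],1],[[-0.007,-0.187,-0.173],[-0.0,0.0,0.003],1],[[-0.01,-0.281,-0.26],[-0.0,0.0,0.005],1],[[-0.013,-0.375,-0.346],[-0.0,0.0,0.007],1],[[-0.016,-0.468,-0.433],[-0.001,0.0,0.008],1],[[-0.02,-0.562,-0.519],[-0.001,0.0,0.01],1],[[-0.023,-0.656,-0.606],[-0.001,0.0,0.011],1],[[-0.026,-0.75,-0.692],[-0.001,0.0,0.013],1]]
8 [[[-0.139,-0.007,0.0],[0.0,0.0,0.07],1],[[-0.277,-0.029,0.0],[0.0,0.0,0.14],1],[[-0.412,-0.065,0.0],[0.0,0.0,0.209],1],[[-0.542,-0.115,0.0],[0.0,0.0,0.279],1],[[-0.667,-0.179,0.0],[0.0,0.0,0.349],1],[[-0.784,-0.255,0.0],[0.0,0.0,0.419],1],[[-0.892,-0.342,0.0],[0.0,0.0,0.489],1],[[-0.981,-0.431,0.0],[0.0,0.0,0.552],1]]
8 [[[-0.139,-0.007,0.0],[0.0,0.0,0.07],1],[[-0.277,-0.029,0.0],[0.0,0.0,0.14],1],[[-0.412,-0.065,0.0],[0.0,0.0,0.209],1],[[-0.542,-0.115,0.0],[0.0,0.0,0.279],1],[[-0.667,-0.179,0.0],[0.0,0.0,0.349],1],[[-0.784,-0.255,0.0],[0.0,0.0,0.419],1],[[-0.892,-0.342,0.0],[0.0,0.0,0.489],1],[[-0.991,-0.441,0.0],[0.0,0.0,0.559],1]]
```

Emit:
{"method": "step_arm", "body": {
  "deltas": [
    [[0,-0.04,-0.04],[0,0,0],1],
    [[0,-0.13,-0.12],[0,0,0],1],
    [[-0.01,-0.22,-0.2],[0,0,0],1],
    [[-0.01,-0.32,-0.29],[0,0,0.01],1],
    [[-0.02,-0.41,-0.38],[0,0,0.01],1],
    [[-0.02,-0.5,-0.46],[0,0,0.01],1],
    [[-0.02,-0.6,-0.55],[0,0,0.01],1],
    [[-0.02,-0.68,-0.63],[0,0,0.01],1],
    [[-0.02,-0.73,-0.67],[0,0,0.01],1],
    [[-0.02,-0.75,-0.69],[0,0,0.01],1]
  ]
}}

```text
t: 0.93
ee_pos: [151.5, 368.9, 431.8]
orientation: [0.608, 3.081, 0.005]
ft_force: [-0.1, 0.2, 0.0]
width: 87.7
grasp_force: 0.0
```

Emit:
{"method": "step_arm", "body": {
  "deltas": [
    [[-0.06,-0.0,0.0],[0.0,0.0,0.03],1],
    [[-0.14,-0.007,0.0],[0.0,0.0,0.07],1],
    [[-0.277,-0.029,0.0],[0.0,0.0,0.14],1],
    [[-0.412,-0.065,0.0],[0.0,0.0,0.209],1],
    [[-0.542,-0.115,0.0],[0.0,0.0,0.279],1],
    [[-0.667,-0.179,0.0],[0.0,0.0,0.349],1],
    [[-0.784,-0.255,0.0],[0.0,0.0,0.419],1],
    [[-0.892,-0.342,0.0],[0.0,0.0,0.489],1],
    [[-0.981,-0.431,0.0],[0.0,0.0,0.552],1]
  ]
}}

```text
t: 1.68
ee_pos: [376.4, 136.7, 428.6]
orientation: [-1.804, -2.571, 0.002]
ft_force: [0.4, 0.7, -0.6]
width: 87.7
grasp_force: 0.0
```

Emit:
{"method": "step_arm", "body": {
  "deltas": [
    [[-0.139,-0.007,0.0],[0.0,0.0,0.07],1],
    [[-0.277,-0.029,0.0],[0.0,0.0,0.14],1],
    [[-0.412,-0.065,0.0],[0.0,0.0,0.209],1],
    [[-0.542,-0.115,0.0],[0.0,0.0,0.279],1],
    [[-0.667,-0.179,0.0],[0.0,0.0,0.349],1],
    [[-0.784,-0.255,0.0],[0.0,0.0,0.419],1],
    [[-0.892,-0.342,0.0],[0.0,0.0,0.489],1],
    [[-0.96,-0.41,0.0],[0.0,0.0,0.54],1],
    [[-0.99,-0.44,0.0],[0.0,0.0,0.56],1],
    [[-0.99,-0.44,0.0],[0.0,0.0,0.56],1]
  ]
}}

```text
t: 2.52
ee_pos: [353.0, -187.9, 428.7]
orientation: [-2.695, -1.612, 0.002]
ft_force: [0.5, 0.2, 0.8]
width: 87.8
grasp_force: 0.0
```

```bash
python3 - <<'E'
from plan import *
v=np.load("fit.npy"); N_=Rv(v)[:,2]; y=W(v,posts(v[3:],62)["yellow"])
rows(line(cur(),(y+N_*141-np.array([40,-40,0]),lean(v,np.radians(-60))),12),1)
E
```

```text
12 [[[-0.039,0.041,0.046],[-0.023,0.019,0.04],1],[[-0.078,0.083,0.092],[-0.047,0.037,0.081],1],[[-0.117,0.124,0.139],[-0.07,0.056,0.121],1],[[-0.156,0.166,0.185],[-0.093,0.075,0.162],1],[[-0.195,0.207,0.231],[-0.117,0.093,0.202],1],[[-0.234,0.249,0.277],[-0.14,0.112,0.243],1],[[-0.273,0.29,0.323],[-0.163,0.131,0.283],1],[[-0.312,0.332,0.369],[-0.187,0.149,0.324],1],[[-0.351,0.373,0.416],[-0.21,0.168,0.364],1],[[-0.39,0.415,0.462],[-0.233,0.186,0.405],1],[[-0.429,0.456,0.508],[-0.257,0.205,0.445],1],[[-0.468,0.498,0.554],[-0.28,0.224,0.486],1]]
```

Emit:
{"method": "step_arm", "body": {
  "deltas": [
    [[-0.04,0.04,0.046],[-0.023,0.019,0.04],1],
    [[-0.08,0.08,0.09],[-0.047,0.037,0.081],1],
    [[-0.12,0.124,0.139],[-0.07,0.056,0.121],1],
    [[-0.156,0.166,0.185],[-0.093,0.075,0.162],1],
    [[-0.195,0.207,0.231],[-0.117,0.093,0.202],1],
    [[-0.234,0.249,0.277],[-0.14,0.112,0.243],1],
    [[-0.273,0.29,0.323],[-0.163,0.131,0.283],1],
    [[-0.312,0.332,0.369],[-0.187,0.149,0.324],1],
    [[-0.351,0.373,0.416],[-0.21,0.168,0.364],1],
    [[-0.39,0.415,0.462],[-0.233,0.186,0.405],1],
    [[-0.43,0.456,0.508],[-0.257,0.205,0.445],1],
    [[-0.47,0.5,0.55],[-0.28,0.224,0.486],1],
    [[-0.47,0.5,0.55],[-0.28,0.224,0.486],1],
    [[-0.47,0.5,0.55],[-0.28,0.224,0.486],1]
  ]
}}

```text
t: 3.68
ee_pos: [420.4, -379.4, 263.0]
orientation: [2.835, 0.484, 0.722]
ft_force: [0.3, 0.3, 0.7]
width: 88.1
grasp_force: 0.0
```

```bash
cat > look.py <<'E'
from plan import *
import cv2,sys
g=get_image("wrist");T=g["T"];k=(g["fx"],g["cx"],g["cy"]);np.savez(f"pics/{sys.argv[1]}.npz",T=T,k=k)
im=g["pixels"][:,:,::-1];cv2.imwrite(f"pics/{sys.argv[1]}.png",im)
np.set_printoptions(suppress=True,precision=2)
v=np.load("fit.npy");c=T[:3,3]
print("k",k,"T",T.tolist())
for h in(36,75):
  for n,p in posts(v[3:],h).items(): print(n,h,proj("",W(v,p),T,k))
E
python3 look.py w1; python3 -c "
from workcell import *;print(get_obs()['qpos'])"
```

```text
k (307.7965566884556, 250.92521731616526, 187.7535686053319) T [[0.26693837289045613, -0.9330435871208811, 0.24119197667250838, 403.2675274598008], [-0.931553399604058, -0.31393383882465614, -0.18344974387263246, -338.43821353752054], [0.24688493020983568, -0.1757134296899666, -0.9529809136923314, 436.0889508156018], [0.0, 0.0, 0.0, 1.0]]
sh 36 [163.12  44.34]
red 36 [157.43 156.18]
blue 36 [250.35 189.75]
yellow 36 [294.91 152.75]
sh 75 [151.38  37.14]
red 75 [146.24 162.85]
blue 75 [250.07 200.02]
yellow 75 [299.89 159.06]
[-0.9456223   0.15126765  2.01675339  0.59328596  0.66738906 -0.13008936]
```

View pics/w1.png

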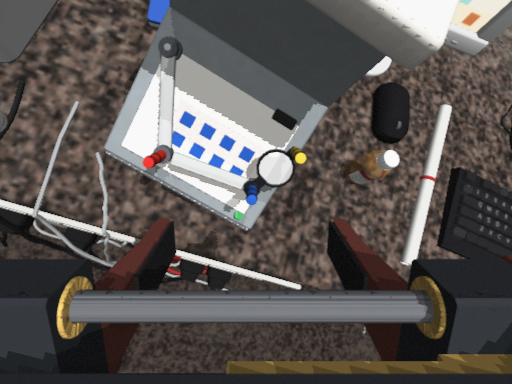

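```bash
cat >fit2.py <<'E'
from h import *
np.set_printoptions(suppress=True,precision=2)
z=np.load("pics/w1.npz");T,k=z["T"],z["k"]
M=[("side","yellow",305.1,152.6),("side","blue",317.4,174.3),("side","red",297.1,202),("top","sh",253.2,176.9),("top","red",261.6,221.1),("top","blue",299.7,221.5),("top","yellow",311,203.4)]
Wr=[("sh",168.5,46.5),("red",148.5,162.5),("blue",252,199.3),("yellow",300.5,157.8),((-82,-110,25),248,229),((-82,110,25),105.5,150)]
P=lambda x,q:np.array(q,float) if not isinstance(q,str) else posts(x[3:],20 if q=="sh" else 75)[q]
def res(x):
    return np.r_[np.ravel([proj(n,W(x,P(x,q)))-[a,b] for n,q,a,b in M]),np.ravel([proj("",W(x,P(x,q)),T,k)-[a,b] for q,a,b in Wr])]
s=least_squares(res,np.load("fit.npy"),x_scale=[50,50,.1,.1,.1,.1],loss="soft_l1");x=s.x
print(x,res(x).reshape(-1,2).tolist());np.save("fit.npy",x)
for n,p in posts(x[3:],62).items(): print(n,W(x,p))
E
python3 fit2.py
cat >lens.py <<'E'
from plan import *
v=np.load("fit.npy"); N_=Rv(v)[:,2]; q=v[3:]
y=W(v,posts(q,62)["yellow"]); r=lean(v,-np.pi/2-q[0]+np.pi-q[1]+np.pi-q[2]-np.pi/2)
a=(y+N_*90,r); b=(y-N_*19,r)
print("pre");rows(line(cur(),a,8),1)
print("in");rows(line(a,b,6),1,a)
E
python3 lens.py
```

```text
[ 553.62 -343.84   -0.18    1.18    1.8     2.05] [[0.22149298453331312, -0.4457383526174965], [0.19278510071757182, -0.5010921490653004], [0.2721099774806248, -1.3109742670872038], [0.24800162669458814, 0.8851490108815767], [-0.09562735649041088, -1.0567573677369637], [-0.15805460841579588, -0.6087498411163494], [-0.43921089260476265, -0.7684398410318067], [0.12515369583107372, -0.00857809487877148], [-0.2801577362733383, -0.11130331047797881], [-0.3339367953393264, 0.3525422729196066], [0.08452989805823563, 0.1031408663246225], [5.527061114167935, 0.24933089468794378], [-1.6174322320177907, -0.39016591063864325]]
sh [ 585.78 -263.36  153.69]
red [ 482.93 -290.59   98.19]
blue [ 477.77 -405.11  107.34]
yellow [ 528.92 -436.15  139.65]
pre
8 [[[0.007,0.021,0.032],[-0.0,-0.0,0.07],1],[[0.013,0.042,0.063],[-0.0,-0.0,0.14],1],[[0.02,0.063,0.095],[-0.0,-0.0,0.21],1],[[0.026,0.084,0.127],[-0.0,-0.0,0.28],1],[[0.033,0.105,0.159],[-0.001,-0.0,0.35],1],[[0.039,0.126,0.19],[-0.001,-0.0,0.42],1],[[0.046,0.147,0.222],[-0.001,-0.0,0.49],1],[[0.052,0.169,0.254],[-0.001,-0.0,0.56],1]]
in
6 [[[-0.0,-0.0,0.061],[0.0,0.0,0.0],1],[[-0.0,-0.0,0.121],[0.0,0.0,0.0],1],[[-0.0,-0.0,0.182],[0.0,0.0,0.0],1],[[-0.0,-0.0,0.242],[0.0,0.0,0.0],1],[[-0.0,0.0,0.303],[0.0,0.0,0.0],1],[[-0.0,-0.0,0.363],[0.0,0.0,0.0],1]]
```

Emit:
{"method": "step_arm", "body": {
  "deltas": [
    [[0.007,0.02,0.03],[0,0,0.07],1],
    [[0.013,0.04,0.06],[0,0,0.14],1],
    [[0.02,0.06,0.09],[0,0,0.21],1],
    [[0.026,0.08,0.12],[0,0,0.28],1],
    [[0.033,0.1,0.15],[0,0,0.35],1],
    [[0.04,0.12,0.18],[0,0,0.42],1],
    [[0.045,0.14,0.21],[0,0,0.49],1],
    [[0.052,0.169,0.254],[0,0,0.56],1],
    [[0.052,0.169,0.254],[0,0,0.56],1],
    [[0.052,0.169,0.254],[0,0,0.56],1]
  ]
}}

```text
t: 4.57
ee_pos: [485.2, -428.5, 218.9]
orientation: [-2.909, 0.738, -0.806]
ft_force: [0.4, -0.1, -0.6]
width: 88.0
grasp_force: 0.0
```

```bash
python3 look.py w2; python3 lens.py
```

```text
k (307.7965566884556, 250.92521731616526, 187.7535686053319) T [[-0.43640461708832384, -0.8599121995492949, 0.2647678591715506, 461.81325105775187], [-0.8864532149784446, 0.46132229005349085, 0.03718120969227908, -448.25676640342084], [-0.15411589093397116, -0.21847826840694148, -0.963595111234761, 395.019815542121], [0.0, 0.0, 0.0, 1.0]]
sh 36 [ 63.68 212.87]
red 36 [152.39 294.9 ]
blue 36 [250.05 249.58]
yellow 36 [250.22 184.04]
sh 75 [ 36.66 229.24]
red 75 [139.43 320.61]
blue 75 [249.93 270.38]
yellow 75 [250.12 196.63]
pre
8 [[[-0.0,-0.0,0.0],[-0.0,-0.0,0.0],1],[[-0.001,-0.0,0.001],[-0.0,-0.0,0.001],1],[[-0.001,-0.0,0.001],[-0.0,-0.001,0.001],1],[[-0.002,-0.0,0.002],[-0.0,-0.001,0.001],1],[[-0.002,-0.0,0.002],[-0.0,-0.001,0.001],1],[[-0.002,-0.001,0.003],[-0.0,-0.001,0.002],1],[[-0.003,-0.001,0.003],[-0.0,-0.001,0.002],1],[[-0.003,-0.001,0.004],[-0.0,-0.001,0.002],1]]
in
6 [[[-0.0,-0.0,0.061],[0.0,0.0,0.0],1],[[-0.0,-0.0,0.121],[0.0,0.0,0.0],1],[[-0.0,-0.0,0.182],[0.0,0.0,0.0],1],[[-0.0,-0.0,0.242],[0.0,0.0,0.0],1],[[-0.0,0.0,0.303],[0.0,0.0,0.0],1],[[-0.0,-0.0,0.363],[0.0,0.0,0.0],1]]
```

View pics/w2.png

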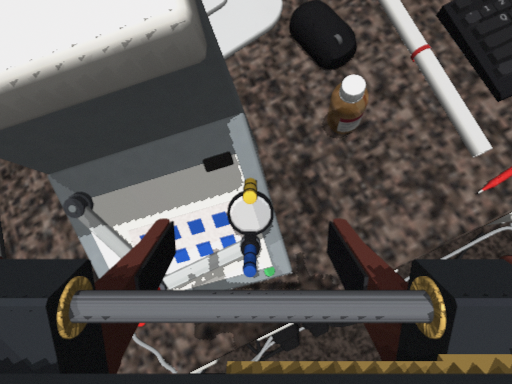

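Emit:
{"method": "step_arm", "body": {
  "deltas": [
    [[0,0,0.06],[0,0,0],1],
    [[0,0,0.12],[0,0,0],1],
    [[0,0,0.18],[0,0,0],1],
    [[0,0,0.24],[0,0,0],1],
    [[0,0,0.3],[0,0,0],1],
    [[0,0,0.367],[0,0,0],0.5],
    [[0,0,0.367],[0,0,0],-0.2],
    [[0,0,0.367],[0,0,0],-0.66],
    [[0,0,0.367],[0,0,0],-0.66],
    [[0,0,0.367],[0,0,0],-0.66],
    [[0,0,0.367],[0,0,0],-0.66],
    [[0,0,0.367],[0,0,0],-0.66],
    [[0,0,0.367],[0,0,0],-0.66]
  ]
}}

```text
t: 5.7
ee_pos: [538.6, -439.8, 123.8]
orientation: [-2.907, 0.746, -0.807]
ft_force: [-0.4, 0.3, 0.2]
width: 37.8
grasp_force: 0.0
```

```bash
cat >swing.py <<'E'
from plan import *
import sys
# python3 swing.py joint q_from q_to phioff_from phioff_to w n : swing a post about its pivot
v=np.load("fit.npy"); N_=Rv(v)[:,2]
def sw(j,q0,q1,o0,o1,w,n):
    P=[]
    for t in np.linspace(0,1,n+1):
        q=list(v[3:]);q[j]=q0+(q1-q0)*t
        ps=posts(q,62); ph=-np.pi/2-q[0]
        if j>0: ph+=np.pi-q[1]
        if j>1: ph+=np.pi-q[2]
        P.append((W(v,ps[["red","blue","yellow"][j]])-19*N_,lean(v,ph+o0+(o1-o0)*t)))
    return P
if __name__=="__main__":
    a=sys.argv[1:];j=int(a[0]);q0=float(a[1]) if a[1]!="-" else v[3+j]
    P=sw(j,q0,float(a[2]),float(a[3]),float(a[4]),0,int(a[6]))
    print(get_obs()["width"],"offset to start",np.round(P[0][0]-cur()[0],2));rows(P[1:],float(a[5]))
E
python3 swing.py 2 - 1.0 -1.5708 -1.5708 -0.66 12
```

```text
37.7716660972427 offset to start [-0.39  1.89 -0.65]
12 [[[-0.006,-0.024,0.001],[0.0,-0.002,-0.059],-0.66],[[-0.008,-0.044,0.001],[0.001,-0.002,-0.118],-0.66],[[-0.013,-0.063,0.001],[0.001,-0.002,-0.176],-0.66],[[-0.019,-0.082,0.001],[0.001,-0.002,-0.234],-0.66],[[-0.026,-0.1,0.001],[0.001,-0.002,-0.292],-0.66],[[-0.035,-0.118,0.0],[0.001,-0.002,-0.35],-0.66],[[-0.046,-0.135,0.0],[0.001,-0.002,-0.409],-0.66],[[-0.058,-0.15,0.0],[0.001,-0.002,-0.467],-0.66],[[-0.072,-0.165,0.0],[0.001,-0.002,-0.525],-0.66],[[-0.086,-0.178,0.0],[0.001,-0.002,-0.583],-0.66],[[-0.102,-0.19,0.0],[0.001,-0.002,-0.641],-0.66],[[-0.119,-0.201,0.0],[0.001,-0.002,-0.699],-0.66]]
```

Emit:
{"method": "step_arm", "body": {
  "deltas": [
    [[0,0,0],[0,0,0],-0.66],
    [[0,0,0],[0,0,0],-0.66],
    [[0,0,0],[0,0,0],-0.66],
    [[0,0,0],[0,0,0],-0.66]
  ]
}}

```text
t: 6.03
ee_pos: [538.7, -439.4, 123.0]
orientation: [-2.907, 0.746, -0.806]
ft_force: [0.7, 1.2, 0.6]
width: 15.5
grasp_force: 0.4
```

```bash
python3 look.py w3; python3 swing.py 2 - 1.0 -1.5708 -1.5708 -0.66 12
```

```text
k (307.7965566884556, 250.92521731616526, 187.7535686053319) T [[-0.4409705743167603, -0.8573800056210928, 0.2654137874111264, 515.2149467973713], [-0.8838434147911212, 0.46625928726369736, 0.03772393365910174, -459.44778206261174], [-0.1560953898009608, -0.21794908350695352, -0.9633962976269745, 299.0972251713133], [0.0, 0.0, 0.0, 1.0]]
sh 36 [-41.66 277.03]
red 36 [103.44 391.25]
blue 36 [248.48 328.17]
yellow 36 [247.95 232.64]
sh 75 [-112.97  320.31]
red 75 [ 72.58 452.39]
blue 75 [247.98 380.31]
yellow 75 [247.26 266.9 ]
15.22352037932976 offset to start [-0.51  1.5   0.2 ]
12 [[[-0.004,-0.024,-0.002],[0.0,-0.001,-0.06],-0.66],[[-0.007,-0.043,-0.002],[0.0,-0.001,-0.118],-0.66],[[-0.011,-0.062,-0.002],[0.0,-0.001,-0.176],-0.66],[[-0.017,-0.081,-0.002],[0.0,-0.001,-0.234],-0.66],[[-0.025,-0.1,-0.002],[0.0,-0.001,-0.292],-0.66],[[-0.034,-0.117,-0.002],[0.0,-0.001,-0.35],-0.66],[[-0.045,-0.134,-0.002],[0.0,-0.001,-0.409],-0.66],[[-0.057,-0.149,-0.002],[0.0,-0.001,-0.467],-0.66],[[-0.07,-0.164,-0.002],[0.001,-0.001,-0.525],-0.66],[[-0.085,-0.177,-0.002],[0.001,-0.001,-0.583],-0.66],[[-0.1,-0.189,-0.002],[0.001,-0.001,-0.641],-0.66],[[-0.117,-0.2,-0.002],[0.001,-0.001,-0.7],-0.66]]
```

View pics/w3.png

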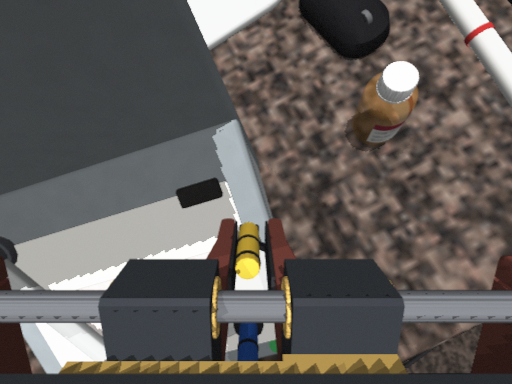

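Emit:
{"method": "step_arm", "body": {
  "deltas": [
    [[-0.004,-0.024,-0.002],[0,0,-0.06],-0.66],
    [[-0.007,-0.043,-0.002],[0,0,-0.118],-0.66],
    [[-0.011,-0.062,-0.002],[0,0,-0.176],-0.66],
    [[-0.017,-0.081,-0.002],[0,0,-0.234],-0.66],
    [[-0.025,-0.1,-0.002],[0,0,-0.292],-0.66],
    [[-0.034,-0.117,-0.002],[0,0,-0.35],-0.66],
    [[-0.045,-0.134,-0.002],[0,0,-0.409],-0.66],
    [[-0.057,-0.149,-0.002],[0,0,-0.467],-0.66],
    [[-0.07,-0.164,-0.002],[0,0,-0.525],-0.66],
    [[-0.085,-0.177,-0.002],[0,0,-0.583],-0.66],
    [[-0.1,-0.189,-0.002],[0,0,-0.641],-0.66],
    [[-0.117,-0.2,-0.002],[0,0,-0.7],-0.66],
    [[-0.117,-0.2,-0.002],[0,0,-0.7],-0.66]
  ]
}}

```text
t: 7.17
ee_pos: [538.0, -369.3, 115.7]
orientation: [2.724, 0.769, 0.681]
ft_force: [0.4, -0.1, 0.5]
width: 14.8
grasp_force: 0.0
```

```bash
python3 swing.py 2 1.0 0.05 -1.5708 -1.5708 -0.66 14
```

```text
14.83384866330026 offset to start [ 0.5  -0.9   0.53]
14 [[[-0.0,-0.012,-0.0],[0.0,-0.001,-0.043],-0.66],[[-0.002,-0.027,-0.0],[0.001,-0.001,-0.088],-0.66],[[-0.004,-0.042,-0.0],[0.001,-0.0,-0.133],-0.66],[[-0.008,-0.057,-0.0],[0.001,-0.0,-0.178],-0.66],[[-0.012,-0.072,-0.0],[0.001,-0.0,-0.224],-0.66],[[-0.018,-0.086,-0.001],[0.001,-0.0,-0.269],-0.66],[[-0.024,-0.1,-0.001],[0.001,-0.0,-0.314],-0.66],[[-0.032,-0.113,-0.001],[0.001,-0.0,-0.359],-0.66],[[-0.04,-0.126,-0.001],[0.001,-0.0,-0.405],-0.66],[[-0.049,-0.139,-0.001],[0.001,-0.0,-0.45],-0.66],[[-0.059,-0.15,-0.001],[0.001,-0.0,-0.495],-0.66],[[-0.07,-0.161,-0.001],[0.001,-0.0,-0.54],-0.66],[[-0.082,-0.171,-0.001],[0.001,-0.0,-0.586],-0.66],[[-0.094,-0.181,-0.001],[0.001,-0.0,-0.631],-0.66]]
```

Emit:
{"method": "step_arm", "body": {
  "deltas": [
    [[0,-0.012,0],[0,0,-0.043],-0.66],
    [[-0.002,-0.027,0],[0,0,-0.088],-0.66],
    [[-0.004,-0.042,0],[0,0,-0.133],-0.66],
    [[-0.008,-0.057,0],[0,0,-0.178],-0.66],
    [[-0.012,-0.072,0],[0,0,-0.224],-0.66],
    [[-0.018,-0.086,0],[0,0,-0.269],-0.66],
    [[-0.024,-0.1,0],[0,0,-0.314],-0.66],
    [[-0.032,-0.113,0],[0,0,-0.359],-0.66],
    [[-0.04,-0.126,0],[0,0,-0.405],-0.66],
    [[-0.049,-0.139,0],[0,0,-0.45],-0.66],
    [[-0.059,-0.15,0],[0,0,-0.495],-0.66],
    [[-0.07,-0.161,0],[0,0,-0.54],-0.66],
    [[-0.082,-0.171,0],[0,0,-0.586],-0.66],
    [[-0.094,-0.181,0],[0,0,-0.631],-0.66],
    [[-0.094,-0.181,0],[0,0,-0.631],-0.66]
  ]
}}

```text
t: 8.42
ee_pos: [493.3, -340.1, 87.1]
orientation: [1.973, 1.825, 0.431]
ft_force: [-0.4, 0.7, 0.4]
width: 14.9
grasp_force: 0.0
```

```bash
python3 swing.py 2 0.05 -0.05 -1.5708 -1.5708 -0.66 5;python3 look.py w4
```

```text
14.88360342809145 offset to start [-0.18  0.88  0.05]
5 [[[0.003,-0.005,-0.001],[0.001,0.001,-0.016],-0.66],[[0.003,-0.01,-0.001],[0.001,0.001,-0.029],-0.66],[[0.002,-0.014,-0.001],[0.001,0.001,-0.042],-0.66],[[0.002,-0.019,-0.001],[0.001,0.001,-0.056],-0.66],[[0.002,-0.023,-0.001],[0.001,0.001,-0.069],-0.66]]
k (307.7965566884556, 250.92521731616526, 187.7535686053319) T [[0.865728471981311, -0.2249454141969773, 0.44711718087393204, 419.9407674248032], [-0.05337682289233981, -0.9297151959489727, -0.3643906820974996, -249.9297087150804], [0.4976596503423017, 0.29159769384086615, -0.8168877875007462, 223.01016182699732], [0.0, 0.0, 0.0, 1.0]]
sh 36 [461.27  87.61]
red 36 [241.09 151.53]
blue 36 [252.09 325.45]
yellow 36 [343.11 359.64]
sh 75 [525.29  84.26]
red 75 [238.36 166.49]
blue 75 [252.4  377.13]
yellow 75 [363.2  416.43]
```

View pics/w4.png

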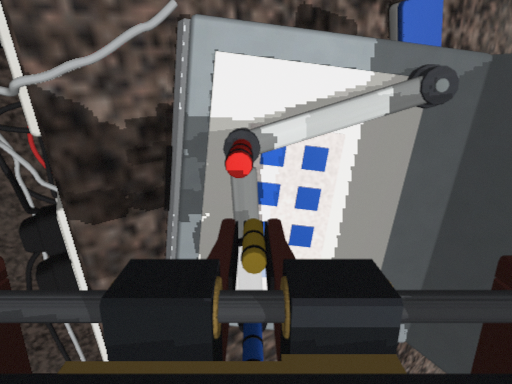

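Emit:
{"method": "step_arm", "body": {
  "deltas": [
    [[0.001,-0.006,0],[0,0,-0.016],-0.66],
    [[0.001,-0.011,0],[0,0,-0.029],-0.66],
    [[0.001,-0.015,0],[0,0,-0.042],-0.66],
    [[0.001,-0.02,0],[0,0,-0.056],-0.66],
    [[0.001,-0.02,0],[0,0,-0.056],-0.66],
    [[0.001,-0.02,0],[0,0,-0.056],-0.66]
  ]
}}

```text
t: 8.97
ee_pos: [489.2, -339.9, 84.9]
orientation: [1.889, 1.897, 0.406]
ft_force: [2.3, -1.2, 0.7]
width: 14.9
grasp_force: 0.8
```

```bash
python3 - <<'E'
from plan import *
v=np.load("fit.npy");o=get_obs();print("force S,Y,N",Rv(v).T@o["ft_force"],o["grasp_force"],o["width"])
E
python3 swing.py 2 -0.025 -0.08 -1.5708 -1.5708 -0.66 4
```

```text
force S,Y,N [ 2.50873185 -0.76491491 -0.67482389] 0.8441903069615364 14.944627528988242
14.944627528988242 offset to start [-0.53  0.78 -0.21]
4 [[[0.003,-0.005,-0.001],[0.002,0.001,-0.007],-0.66],[[0.003,-0.008,-0.001],[0.002,0.001,-0.016],-0.66],[[0.002,-0.011,-0.001],[0.002,0.001,-0.025],-0.66],[[0.002,-0.014,-0.001],[0.002,0.001,-0.035],-0.66]]
```

Emit:
{"method": "step_arm", "body": {
  "deltas": [
    [[0,-0.003,0],[0,0,0],-0.66],
    [[0,-0.003,0],[0,0,0],-0.66],
    [[0,-0.003,0],[0,0,0],-0.66],
    [[0,-0.003,0],[0,0,0],-0.66]
  ]
}}

```text
t: 9.3
ee_pos: [488.1, -339.6, 84.2]
orientation: [1.887, 1.899, 0.405]
ft_force: [3.4, -0.5, 1.6]
width: 15.0
grasp_force: 1.6
```

```bash
cat >f.py <<'E'
from plan import *
v=np.load("fit.npy");o=get_obs();print("force S,Y,N",np.round(Rv(v).T@o["ft_force"],2),o["grasp_force"],o["width"],o["qpos"].round(2))
E
python3 f.py
```

```text
force S,Y,N [ 3.78  0.11 -0.28] 1.5674607083201408 15.038085415407709 [-0.77  0.5   2.09  1.25  0.3  -1.95]
```

```bash
python3 - <<'E'
from swing import *
c=cur(); up=(c[0]+75*N_,c[1]); 
P=sw(1,v[4],v[4]-.2,-np.pi/2,-np.pi/2,0,1)[0]
b=(P[0]+85*N_,P[1])
tot=(c[1].inv()*b[1]).as_rotvec();print("tot rot",tot)
mid=((up[0]+b[0])/2,c[1]*R.from_euler("z",1.45))
rows([up],0);rows(line(up,mid,12),0,up);rows(line(mid,b,14),0,mid)
E
```

```text
tot rot [-2.17059672e-03  3.65229194e-03 -3.11089247e+00]
1 [[[-0.0,0.001,-0.25],[0.0,0.0,0.0],0]]
12 [[[-0.009,0.0,-0.001],[0.0,-0.0,0.081],0],[[-0.019,0.0,-0.003],[0.0,0.0,0.161],0],[[-0.028,0.0,-0.004],[0.0,0.0,0.242],0],[[-0.038,0.0,-0.006],[-0.0,-0.0,0.322],0],[[-0.047,0.0,-0.007],[-0.0,0.0,0.403],0],[[-0.056,0.0,-0.008],[-0.0,-0.0,0.483],0],[[-0.066,0.0,-0.01],[-0.0,0.0,0.564],0],[[-0.075,0.0,-0.011],[0.0,0.0,0.644],0],[[-0.084,0.0,-0.013],[0.0,-0.0,0.725],0],[[-0.094,0.0,-0.014],[0.0,0.0,0.806],0],[[-0.103,0.001,-0.015],[0.0,-0.0,0.886],0],[[-0.113,0.001,-0.017],[-0.0,-0.0,0.967],0]]
14 [[[-0.001,0.008,-0.001],[-0.0,-0.0,0.082],0],[[-0.002,0.016,-0.002],[-0.0,-0.0,0.164],0],[[-0.003,0.024,-0.004],[-0.0,-0.0,0.246],0],[[-0.004,0.032,-0.005],[-0.0,-0.001,0.328],0],[[-0.005,0.04,-0.006],[-0.0,-0.001,0.41],0],[[-0.006,0.048,-0.007],[-0.0,-0.001,0.492],0],[[-0.006,0.056,-0.008],[-0.0,-0.001,0.574],0],[[-0.007,0.064,-0.01],[-0.0,-0.001,0.656],0],[[-0.008,0.072,-0.011],[-0.0,-0.001,0.738],0],[[-0.009,0.08,-0.012],[-0.0,-0.001,0.82],0],[[-0.01,0.088,-0.013],[-0.0,-0.002,0.902],0],[[-0.011,0.096,-0.014],[-0.0,-0.002,0.984],0],[[-0.012,0.104,-0.016],[-0.0,-0.002,1.066],0],[[-0.013,0.112,-0.017],[-0.0,-0.002,1.148],0]]
```

Emit:
{"method": "step_arm", "body": {
  "deltas": [
    [[0,0.006,0],[0,0,0],-0.4],
    [[0,0.008,0],[0,0,0],0],
    [[0,0.008,0],[0,0,0],0],
    [[0,0.008,0],[0,0,0],0],
    [[0,0.005,-0.06],[0,0,0],0],
    [[0,0,-0.15],[0,0,0],0],
    [[0,0,-0.22],[0,0,0],0],
    [[0,0,-0.25],[0,0,0],0],
    [[0,0,-0.25],[0,0,0],0]
  ]
}}

```text
t: 10.05
ee_pos: [450.4, -332.9, 150.5]
orientation: [1.886, 1.898, 0.404]
ft_force: [-1.2, 0.1, 0.8]
width: 43.9
grasp_force: 0.0
```

Emit:
{"method": "step_arm", "body": {
  "deltas": [
    [[-0.01,0,0],[0,0,0.08],0],
    [[-0.02,0,0],[0,0,0.16],0],
    [[-0.028,0,0],[0,0,0.242],0],
    [[-0.038,0,0],[0,0,0.322],0],
    [[-0.047,0,0],[0,0,0.4],0],
    [[-0.056,0,-0.01],[0,0,0.48],0],
    [[-0.066,0,-0.01],[0,0,0.56],0],
    [[-0.075,0,-0.01],[0,0,0.64],0],
    [[-0.084,0,-0.01],[0,0,0.72],0],
    [[-0.094,0,-0.014],[0,0,0.8],0],
    [[-0.103,0,-0.015],[0,0,0.88],0],
    [[-0.113,0,-0.017],[0,0,0.96],0],
    [[-0.113,0,-0.017],[0,0,0.96],0],
    [[-0.113,0,-0.017],[0,0,0.96],0]
  ]
}}

```text
t: 11.22
ee_pos: [447.7, -365.6, 155.8]
orientation: [2.906, 0.205, 0.758]
ft_force: [-0.5, -0.4, 0.0]
width: 43.9
grasp_force: 0.0
```

```bash
python3 f.py; python3 - <<'E'
from swing import *
P=sw(1,v[4],v[4]-.2,-np.pi/2,-np.pi/2,0,1)[0]
b=(P[0]+85*N_,P[1]);rows([b],0)
E
```

```text
force S,Y,N [-0.37 -0.46  0.24] 0.0 43.891350489743544 [-0.88  0.35  2.09  0.87  0.43 -0.2 ]
1 [[[-0.011,0.113,-0.019],[-0.0,-0.001,1.157],0]]
```

Emit:
{"method": "step_arm", "body": {
  "deltas": [
    [[0,0.01,0],[0,0,0.08],0],
    [[0,0.02,0],[0,0,0.16],0],
    [[0,0.03,0],[0,0,0.24],0],
    [[0,0.04,0],[0,0,0.32],0],
    [[-0.01,0.05,-0.01],[0,0,0.4],0],
    [[-0.01,0.06,-0.01],[0,0,0.48],0],
    [[-0.01,0.07,-0.01],[0,0,0.56],0],
    [[-0.01,0.08,-0.01],[0,0,0.64],0],
    [[-0.01,0.09,-0.02],[0,0,0.72],0],
    [[-0.01,0.1,-0.02],[0,0,0.8],0],
    [[-0.01,0.11,-0.02],[0,0,0.88],0],
    [[-0.011,0.113,-0.019],[0,0,0.96],0],
    [[-0.011,0.113,-0.019],[0,0,1],0],
    [[-0.011,0.113,-0.019],[0,0,1],0]
  ]
}}

```text
t: 12.38
ee_pos: [445.2, -398.7, 164.8]
orientation: [-2.189, 1.772, -0.666]
ft_force: [-0.1, 0.3, 0.2]
width: 44.0
grasp_force: 0.0
```

```bash
python3 f.py; python3 look.py w5; python3 - <<'E'
from swing import *
P=sw(1,v[4],v[4]-.2,-np.pi/2,-np.pi/2,0,1)[0]
b=(P[0]+85*N_,P[1]);rows([b,P],0)
import cv2
im=cv2.imread("pics/w5.png");h=cv2.cvtColor(im,cv2.COLOR_BGR2HSV)
for n,lo,hi in(("y",22,32),("b",110,122),("r",0,5)):
    m=((h[...,0]>=lo)&(h[...,0]<=hi)&(h[...,1]>180)&(h[...,2]>100)).astype(np.uint8);m[250:]=m[250:]
    k,l,s,c=cv2.connectedComponentsWithStats(m);
    for i in range(1,k):
        if s[i,4]>25: print(n,s[i],c[i].round(1))
E
```

```text
force S,Y,N [-0.08  0.31  0.26] 0.0 43.962835982242304 [-0.93  0.36  2.03  0.81  0.49  1.32]
k (307.7965566884556, 250.92521731616526, 187.7535686053319) T [[-0.8562521693371549, -0.2872293054408975, 0.42933850118683214, 376.8105640467625], [-0.2308573758634358, 0.9563120423796184, 0.1793659655820215, -457.561381507605], [-0.46210074065604373, 0.05446653739372661, -0.8851532645759563, 319.365299299807], [0.0, 0.0, 0.0, 1.0]]
sh 36 [ 97.96 301.55]
red 36 [222.67 302.01]
blue 36 [250.27 190.59]
yellow 36 [187.56 138.92]
sh 75 [ 75.78 330.83]
red 75 [218.56 331.35]
blue 75 [250.14 205.58]
yellow 75 [176.52 145.78]
2 [[[0.001,0.0,0.001],[-0.001,-0.0,0.158],0],[[0.001,0.001,0.285],[-0.001,-0.0,0.158],0]]
y [229 255  10   9  63] [233.7 258.6]
y [228 266  10  10  73] [232.2 270.1]
y [226 277  13   8  32] [232.1 279.5]
b [204 184  19  18 208] [213.2 192.8]
b [248 186   8   7  33] [251.6 188.7]
b [247 193  15  22 198] [253.6 205.2]
b [231 196  11  12  81] [236.4 201.5]
b [195 210  18  11 109] [203.2 214.7]
b [213 244  15  15 155] [219.  250.7]
b [207 268  11  12  88] [211.5 273.5]
r [ 0 11 11 13 54] [ 4.6 16.8]
r [411 139  17  43 133] [420.7 159.3]
r [406 157  10  28 163] [411.  169.9]
r [213 324  13  14 143] [218.4 330.7]
```

View pics/w5.png

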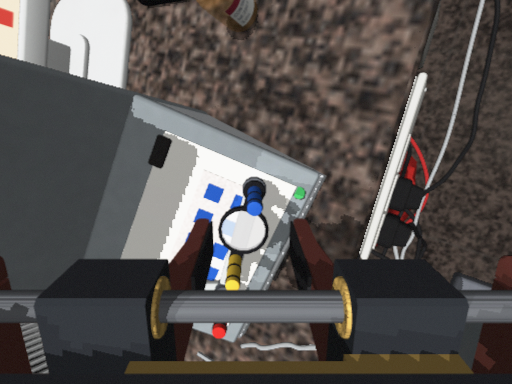

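```bash
python3 - <<'E'
from swing import *
z=np.load("pics/w5.npz")
for dq in(0,.01,.02,.03): print(dq,proj("",W(v,posts([v[3],v[4]+dq,0],75)["blue"]),z["T"],z["k"]),proj("",W(v,posts([v[3],v[4]+dq,0],75)["yellow"]),z["T"],z["k"]))
E
```

```text
0 [250.13986584 205.58123092] [230.50932084 283.75989553]
0.01 [251.64855367 205.92838153] [231.08275525 283.88160623]
0.02 [253.15248012 206.28953131] [231.6547286  284.00827506]
0.03 [254.65143894 206.66461527] [232.22517551 284.13988551]
```

```bash
python3 - <<'E'
import numpy as np
v=np.load("fit.npy");v[4]+=.025;v[5]=0;np.save("fit.npy",v);print(v[3:])
E
python3 - <<'E'
from swing import *
P=sw(1,v[4],v[4]-.2,-np.pi/2,-np.pi/2,0,1)[0]
rows([(P[0]+85*N_,P[1]),P],0)
E
```

```text
[1.18124933 1.82547197 0.        ]
2 [[[-0.001,0.01,0.001],[-0.001,-0.0,0.175],0],[[-0.002,0.01,0.285],[-0.001,-0.0,0.175],0]]
```

Emit:
{"method": "step_arm", "body": {
  "deltas": [
    [[0,0.005,0],[0,0,0.08],0],
    [[0,0.01,0],[0,0,0.15],0],
    [[0,0.01,0.02],[0,0,0.175],0],
    [[0,0.01,0.08],[0,0,0.175],0],
    [[0,0.01,0.15],[0,0,0.175],0],
    [[0,0.01,0.22],[0,0,0.175],0],
    [[0,0.01,0.285],[0,0,0.175],0],
    [[0,0.01,0.285],[0,0,0.175],-0.66],
    [[0,0.01,0.285],[0,0,0.175],-0.66],
    [[0,0.01,0.285],[0,0,0.175],-0.66],
    [[0,0.01,0.285],[0,0,0.175],-0.66],
    [[0,0.01,0.285],[0,0,0.175],-0.66],
    [[0,0.01,0.285],[0,0,0.175],-0.66]
  ]
}}

```text
t: 13.52
ee_pos: [484.8, -408.1, 91.0]
orientation: [-1.906, 2.011, -0.606]
ft_force: [-0.5, -0.1, 0.8]
width: 15.2
grasp_force: 0.0
```

```bash
python3 f.py;python3 look.py w6|tail -6;python3 swing.py 1 - 1.0 -1.5708 -1.75 -0.66 13
```

```text
force S,Y,N [-0.02 -0.14  0.95] 0.0 15.245272943518009 [-0.88  0.53  1.99  1.04  0.38  1.38]
blue 36 [251.44 233.4 ]
yellow 36 [251.85 328.08]
sh 75 [ 61.87 480.09]
red 75 [252.2  443.49]
blue 75 [251.41 267.33]
yellow 75 [251.91 379.58]
15.143135783847441 offset to start [-0.2   1.24 -1.4 ]
13 [[[-0.005,-0.021,0.003],[-0.002,-0.001,-0.036],-0.66],[[-0.008,-0.046,0.003],[-0.002,-0.002,-0.069],-0.66],[[-0.012,-0.07,0.004],[-0.002,-0.002,-0.102],-0.66],[[-0.017,-0.093,0.004],[-0.002,-0.002,-0.135],-0.66],[[-0.024,-0.117,0.004],[-0.002,-0.002,-0.169],-0.66],[[-0.032,-0.139,0.004],[-0.002,-0.002,-0.202],-0.66],[[-0.042,-0.162,0.004],[-0.002,-0.002,-0.235],-0.66],[[-0.054,-0.183,0.004],[-0.002,-0.002,-0.268],-0.66],[[-0.066,-0.204,0.004],[-0.002,-0.002,-0.301],-0.66],[[-0.08,-0.224,0.004],[-0.001,-0.002,-0.334],-0.66],[[-0.095,-0.243,0.004],[-0.001,-0.002,-0.367],-0.66],[[-0.112,-0.261,0.004],[-0.001,-0.002,-0.401],-0.66],[[-0.129,-0.278,0.004],[-0.001,-0.002,-0.434],-0.66]]
```

```bash
cat >seg.py <<'E'
import cv2,sys,numpy as np
im=cv2.imread(f"pics/{sys.argv[1]}.png");h=cv2.cvtColor(im,cv2.COLOR_BGR2HSV)
for n,lo,hi in(("y",22,32),("b",108,124),("r",0,5)):
    m=((h[...,0]>=lo)&(h[...,0]<=hi)&(h[...,1]>170)&(h[...,2]>60)).astype(np.uint8)
    k,l,s,c=cv2.connectedComponentsWithStats(m)
    for i in range(1,k):
        if s[i,4]>60: print(n,s[i],c[i].round(1))
E
python3 seg.py w6
```

```text
y [244 324  18  19 260] [252.4 331.7]
y [243 342  20  20 325] [252.4 351.8]
b [243 225  19  15 190] [252.3 231.9]
b [193 232  22  20 377] [203.  241.4]
b [242 239  22  17 245] [252.3 246.9]
b [241 256  24  25 468] [252.3 267.7]
b [226 334  12  16 154] [231.5 341.5]
r [447 109  22  48 219] [459.4 132.5]
r [443 125   9  26 106] [447.  141.6]
```

Blue stands between the pads at (252,267), as predicted. Swing the forearm.

Emit:
{"method": "step_arm", "body": {
  "deltas": [
    [[-0.005,-0.02,0.003],[0,0,-0.036],-0.66],
    [[-0.008,-0.046,0.003],[0,0,-0.069],-0.66],
    [[-0.012,-0.07,0.004],[0,0,-0.102],-0.66],
    [[-0.017,-0.093,0.004],[0,0,-0.135],-0.66],
    [[-0.024,-0.117,0.004],[0,0,-0.169],-0.66],
    [[-0.032,-0.139,0.004],[0,0,-0.202],-0.66],
    [[-0.042,-0.162,0.004],[0,0,-0.235],-0.66],
    [[-0.054,-0.183,0.004],[0,0,-0.268],-0.66],
    [[-0.066,-0.204,0.004],[0,0,-0.301],-0.66],
    [[-0.08,-0.224,0.004],[0,0,-0.334],-0.66],
    [[-0.095,-0.243,0.004],[0,0,-0.367],-0.66],
    [[-0.112,-0.261,0.004],[0,0,-0.401],-0.66],
    [[-0.129,-0.278,0.004],[0,0,-0.434],-0.66],
    [[-0.129,-0.278,0.004],[0,0,-0.434],-0.66]
  ]
}}

```text
t: 14.73
ee_pos: [561.5, -370.5, 128.3]
orientation: [-2.561, 1.347, -0.744]
ft_force: [0.3, -0.1, -0.3]
width: 15.3
grasp_force: 0.0
```

```bash
python3 f.py;python3 look.py w7 >/dev/null;python3 seg.py w7;python3 swing.py 1 1.0 0.06 -1.75 -1.964 -0.66 16
```

```text
force S,Y,N [ 0.11 -0.05 -0.4 ] 0.0 15.25468160203018 [-0.72  0.49  1.92  0.78  0.37  1.13]
y [262 324  13  15 135] [267.5 329.7]
y [263 339  14  22 255] [269.2 349.8]
b [243 222  21  16 210] [253.1 228.7]
b [309 222  28  26 389] [322.3 234.5]
b [243 235  22  19 275] [253.2 243.3]
b [291 247  15  12  82] [297.2 253.5]
b [336 248  23  11 136] [347.7 254.7]
b [241 251  25  26 494] [253.1 263.7]
b [251 323  10  13  76] [256.4 328.1]
14.970564380853272 offset to start [-0.67 -1.36  0.8 ]
16 [[[-0.001,-0.019,-0.003],[-0.001,-0.001,-0.029],-0.66],[[-0.007,-0.04,-0.003],[-0.001,-0.001,-0.059],-0.66],[[-0.014,-0.062,-0.003],[-0.001,-0.001,-0.09],-0.66],[[-0.023,-0.083,-0.003],[-0.001,-0.001,-0.12],-0.66],[[-0.032,-0.103,-0.003],[-0.001,-0.001,-0.15],-0.66],[[-0.043,-0.123,-0.003],[-0.001,-0.001,-0.18],-0.66],[[-0.055,-0.142,-0.003],[-0.001,-0.001,-0.211],-0.66],[[-0.068,-0.16,-0.003],[-0.001,-0.001,-0.241],-0.66],[[-0.082,-0.178,-0.003],[-0.001,-0.001,-0.271],-0.66],[[-0.097,-0.194,-0.003],[-0.001,-0.001,-0.301],-0.66],[[-0.113,-0.21,-0.003],[-0.001,-0.001,-0.332],-0.66],[[-0.13,-0.225,-0.003],[-0.001,-0.001,-0.362],-0.66],[[-0.148,-0.239,-0.003],[-0.001,-0.001,-0.392],-0.66],[[-0.167,-0.252,-0.003],[-0.001,-0.001,-0.422],-0.66],[[-0.186,-0.263,-0.003],[-0.001,-0.001,-0.453],-0.66],[[-0.206,-0.274,-0.003],[-0.001,-0.001,-0.483],-0.66]]
```

```bash
cat >kin.py <<'E'
from h import *
def fkR(q): return R.from_euler("z",q[0])*R.from_euler("y",q[1]+q[2])*R.from_euler("z",q[3])*R.from_euler("y",q[4])*R.from_euler("z",q[5])
def fk(q,k):
    a,h,L2,L3,e,Lt,c=k; z=R.from_euler("z",q[0])
    return z.apply([a,0,h])+(z*R.from_euler("y",q[1])).apply([0,0,L2])+(z*R.from_euler("y",q[1]+q[2])).apply([e,0,L3])+fkR(q).apply([0,0,Lt])
D=[([1.176997,.423826,1.6307,0,1.088624,-.018994],[228.57,581.09,221.9],[-.585,-3.086,.0024]),
([-0.9456223,0.15126765,2.01675339,0.59328596,0.66738906,-0.13008936],[420.4,-379.4,263],[2.835,.484,.722]),
([-0.77,0.5,2.09,1.25,0.3,-1.95],[488.1,-339.6,84.2],[1.887,1.899,.405]),([-0.88,0.35,2.09,0.87,0.43,-0.2],[447.7,-365.6,155.8],[2.906,.205,.758]),
([-0.93,0.36,2.03,0.81,0.49,1.32],[445.2,-398.7,164.8],[-2.189,1.772,-.666]),([-0.88,0.53,1.99,1.04,0.38,1.38],[484.8,-408.1,91],[-1.906,2.011,-.606]),([-0.72,0.49,1.92,0.78,0.37,1.13],[561.5,-370.5,128.3],[-2.561,1.347,-.744])]
A0=R.from_euler("z",np.pi/2) # tool offset, found below
f=lambda k:np.ravel([fk(q,k)-p for q,p,_ in D])
s=least_squares(f,[0,300,400,400,0,250,0]);KP=s.x
OFF=R.concatenate([fkR(q).inv()*R.from_rotvec(r) for q,_,r in D]).mean()
lo=np.array([-3,-.9,.09,-1.31,.11,-2.54]);hi=np.array([3,2.11,2.58,4.45,2.69,2.54])
def ik(p,r,q0):
    g=lambda q:np.r_[(fk(q,KP)-p)/100,((fkR(q)*OFF).inv()*r).as_rotvec()]
    s=least_squares(g,np.clip(q0,lo+.01,hi-.01),bounds=(lo,hi)); return s.x,s.cost
if __name__=="__main__":
    print(KP.round(1),np.abs(s.fun).max(),OFF.as_rotvec())
    from plan import lean
    v=np.load("fit.npy");N_=Rv(v)[:,2];q0=D[-1][0]
    for ex in(0,.1,.2,.3):
        q0=D[-1][0]
        for j,qq in((1,1.),(1,.7),(1,.4),(1,.2),(1,0),(0,1.18),(0,.8),(0,.4),(0,0.)):
            x=list(v[3:]);x[2]=0;x[1]=0;x[j]=qq; pt=W(v,posts(x,62)["blue" if j else "red"])
            ph={0:-np.pi-x[0]+np.pi/2, 1:min(-np.pi/2-x[0]+np.pi-x[1]-1.75,-np.pi/2)}[j]
            if j==1 and qq<.8: ph=-np.pi/2
            r=lean(v,ph,ex);q,c=ik(pt+r.apply([0,0,19]),r,q0);print(ex,j,qq,q.round(2),round(c,6));q0=q
E
python3 kin.py
```

```text
[-23.5 357.9 585.9 510.1  99.2 347.5   0. ] 10.227264889060848 [1.79835358e-04 1.29339970e-03 1.57216822e+00]
0 1 1.0 [-0.72  0.49  1.92  0.77  0.37  1.15] 0.0
0 1 0.7 [-0.65  0.47  1.93  0.72  0.35  0.47] 0.0
0 1 0.4 [-0.59  0.45  1.95  0.68  0.32  0.56] 0.0
0 1 0.2 [-0.55  0.45  1.97  0.66  0.29  0.61] 0.0
0 1 0 [-0.51  0.44  2.    0.66  0.26  0.64] 0.0
0 0 1.18 [-0.68  0.49  2.14  1.39  0.24  0.93] 0.0
0 0 0.8 [-0.73  0.49  2.07  1.12  0.29  0.78] 0.0
0 0 0.4 [-0.74  0.49  1.97  0.89  0.35  0.61] 0.0
0 0 0.0 [-0.72  0.49  1.89  0.72  0.4   0.42] 0.0
0.1 1 1.0 [-0.75  0.49  1.98  1.21  0.34  0.7 ] 0.0
0.1 1 0.7 [-0.68  0.48  1.98  1.18  0.3  -0.01] 0.0
0.1 1 0.4 [-0.61  0.46  2.    1.2   0.26  0.03] 0.0
0.1 1 0.2 [-0.57  0.45  2.03  1.25  0.23  0.01] 0.0
0.1 1 0 [-0.53  0.45  2.05  1.34  0.2  -0.05] 0.0
0.1 0 1.18 [-0.72  0.51  2.19  1.92  0.32  0.36] 0.0
0.1 0 0.8 [-0.77  0.51  2.11  1.63  0.33  0.24] 0.0
0.1 0 0.4 [-0.77  0.5   2.02  1.35  0.34  0.13] 0.0
0.1 0 0.0 [-0.74  0.5   1.94  1.12  0.35  0.  ] 0.0
0.2 1 1.0 [-0.77  0.51  2.02  1.64  0.38  0.25] 0.0
0.2 1 0.7 [-0.7   0.49
[... 159 characters left out ...]
1  2.04  0.27 -0.76] 0.0
0.2 0 1.18 [-0.75  0.55  2.23  2.2   0.46  0.05] 0.0
0.2 0 0.8 [-0.8   0.54  2.16  1.98  0.43 -0.13] 0.0
0.2 0 0.4 [-0.8   0.53  2.07  1.75  0.4  -0.29] 0.0
0.2 0 0.0 [-0.77  0.51  1.99  1.55  0.38 -0.45] 0.0
0.3 1 1.0 [-0.8   0.54  2.07  1.95  0.48 -0.09] 0.0
0.3 1 0.7 [-0.73  0.52  2.08  2.03  0.44 -0.89] 0.0
0.3 1 0.4 [-0.66  0.51  2.1   2.15  0.41 -0.96] 0.0
0.3 1 0.2 [-0.61  0.5   2.13  2.26  0.4  -1.03] 0.0
0.3 1 0 [-0.57  0.5   2.15  2.37  0.4  -1.11] 0.0
0.3 0 1.18 [-0.79  0.6   2.27  2.34  0.62 -0.13] 0.0
0.3 0 0.8 [-0.84  0.59  2.19  2.17  0.57 -0.36] 0.0
0.3 0 0.4 [-0.84  0.56  2.11  2.01  0.51 -0.58] 0.0
0.3 0 0.0 [-0.8   0.54  2.03  1.88  0.46 -0.8 ] 0.0
```

```bash
cat >blue.py <<'E'
from plan import *
import sys
v=np.load("fit.npy")
def pose(q2):
    q=[v[3],q2,0]; t=np.clip((1-q2)/.5,0,1); ph=np.radians(-135.3+45.3*t); r=lean(v,ph,.2*t)
    return W(v,posts(q,62)["blue"])+r.apply([0,0,19]),r
if __name__=="__main__":
    a,b,n=float(sys.argv[1]),float(sys.argv[2]),int(sys.argv[3])
    print("off",(pose(a)[0]-cur()[0]).round(2));rows([pose(x) for x in np.linspace(a,b,n+1)[1:]],-.66)
E
python3 blue.py 1 .1 17
```

```text
off [-0.67 -1.36  0.8 ]
17 [[[0.0,-0.018,-0.003],[0.008,0.009,-0.054],-0.66],[[-0.004,-0.038,-0.003],[0.017,0.021,-0.11],-0.66],[[-0.009,-0.058,-0.003],[0.025,0.032,-0.165],-0.66],[[-0.015,-0.078,-0.003],[0.032,0.045,-0.221],-0.66],[[-0.023,-0.098,-0.003],[0.038,0.058,-0.277],-0.66],[[-0.031,-0.117,-0.003],[0.043,0.072,-0.333],-0.66],[[-0.04,-0.135,-0.003],[0.047,0.087,-0.388],-0.66],[[-0.05,-0.153,-0.004],[0.05,0.102,-0.444],-0.66],[[-0.061,-0.171,-0.004],[0.051,0.118,-0.499],-0.66],[[-0.073,-0.187,-0.004],[0.052,0.125,-0.523],-0.66],[[-0.087,-0.202,-0.004],[0.052,0.125,-0.523],-0.66],[[-0.101,-0.216,-0.004],[0.052,0.125,-0.523],-0.66],[[-0.116,-0.23,-0.004],[0.052,0.125,-0.523],-0.66],[[-0.132,-0.243,-0.004],[0.052,0.125,-0.523],-0.66],[[-0.149,-0.254,-0.004],[0.052,0.125,-0.523],-0.66],[[-0.166,-0.265,-0.004],[0.052,0.125,-0.523],-0.66],[[-0.183,-0.276,-0.004],[0.052,0.125,-0.523],-0.66]]
```

Emit:
{"method": "step_arm", "body": {
  "deltas": [
    [[0,-0.018,-0.003],[0.008,0.009,-0.054],-0.66],
    [[-0.004,-0.038,-0.003],[0.017,0.021,-0.11],-0.66],
    [[-0.009,-0.058,-0.003],[0.025,0.032,-0.165],-0.66],
    [[-0.015,-0.078,-0.003],[0.032,0.045,-0.221],-0.66],
    [[-0.023,-0.098,-0.003],[0.038,0.058,-0.277],-0.66],
    [[-0.031,-0.117,-0.003],[0.043,0.072,-0.333],-0.66],
    [[-0.04,-0.135,-0.003],[0.047,0.087,-0.388],-0.66],
    [[-0.05,-0.153,-0.004],[0.05,0.102,-0.444],-0.66],
    [[-0.061,-0.171,-0.004],[0.051,0.118,-0.499],-0.66],
    [[-0.073,-0.187,-0.004],[0.052,0.125,-0.523],-0.66],
    [[-0.087,-0.202,-0.004],[0.052,0.125,-0.523],-0.66],
    [[-0.101,-0.216,-0.004],[0.052,0.125,-0.523],-0.66],
    [[-0.116,-0.23,-0.004],[0.052,0.125,-0.523],-0.66],
    [[-0.132,-0.243,-0.004],[0.052,0.125,-0.523],-0.66],
    [[-0.149,-0.254,-0.004],[0.052,0.125,-0.523],-0.66],
    [[-0.166,-0.265,-0.004],[0.052,0.125,-0.523],-0.66],
    [[-0.183,-0.276,-0.004],[0.052,0.125,-0.523],-0.66],
    [[-0.183,-0.276,-0.004],[0.052,0.125,-0.523],-0.66]
  ]
}}

```text
t: 16.28
ee_pos: [595.0, -277.9, 139.0]
orientation: [2.867, -0.268, 1.085]
ft_force: [-0.0, -0.3, 0.2]
width: 14.9
grasp_force: 0.0
```

```bash
python3 f.py;python3 look.py w8 |tail -4;python3 seg.py w8;python3 blue.py .1 -.03 6
```

```text
force S,Y,N [ 0.09 -0.26  0.13] 0.0 14.875353028878568 [-0.57  0.47  2.08  1.9   0.27 -0.63]
sh 75 [223.41 257.18]
red 75 [316.48 473.32]
blue 75 [545.9  444.06]
yellow 75 [409.78 461.42]
b [162 176  34  12  74] [178.8 181.9]
b [244 228  19   9  76] [253.3 231.6]
b [243 235  21  11 110] [253.4 239.5]
b [242 244  24  26 484] [253.3 256.3]
b [409 342  21   7  91] [419.4 343.8]
off [0.12 0.2  0.07]
6 [[[-0.002,-0.009,-0.0],[0.0,0.0,-0.002],-0.66],[[-0.005,-0.017,-0.001],[0.0,0.0,-0.002],-0.66],[[-0.007,-0.024,-0.002],[0.0,0.0,-0.002],-0.66],[[-0.01,-0.032,-0.002],[0.0,0.0,-0.002],-0.66],[[-0.013,-0.04,-0.003],[0.0,0.0,-0.002],-0.66],[[-0.017,-0.047,-0.003],[0.0,0.0,-0.002],-0.66]]
```

Emit:
{"method": "step_arm", "body": {
  "deltas": [
    [[-0.002,-0.009,0],[0,0,0],-0.66],
    [[-0.005,-0.017,0],[0,0,0],-0.66],
    [[-0.007,-0.024,0],[0,0,0],-0.66],
    [[-0.01,-0.032,0],[0,0,0],-0.66],
    [[-0.012,-0.036,0],[0,0,0],-0.66],
    [[-0.013,-0.04,0],[0,0,0],-0.66],
    [[-0.013,-0.04,0],[0,0,0],-0.66]
  ]
}}

```text
t: 16.92
ee_pos: [594.1, -266.6, 136.2]
orientation: [2.866, -0.268, 1.084]
ft_force: [-0.3, -0.2, 1.1]
width: 14.8
grasp_force: 0.3
```

```bash
python3 f.py;python3 blue.py -.012 -.05 2
```

```text
force S,Y,N [ 0.34 -0.21  1.08] 0.33072855323553085 14.801463918976038 [-0.55  0.46  2.09  1.98  0.26 -0.7 ]
off [-0.47  1.17  0.65]
2 [[[-0.003,-0.01,-0.004],[0.001,0.0,-0.002],-0.66],[[-0.006,-0.017,-0.004],[0.001,0.0,-0.002],-0.66]]
```

Not on the stop yet (no reaction force); push further in small steps.

Emit:
{"method": "step_arm", "body": {
  "deltas": [
    [[-0.002,-0.005,0],[0,0,0],-0.66],
    [[-0.004,-0.01,0],[0,0,0],-0.66],
    [[-0.006,-0.015,0],[0,0,0],-0.66],
    [[-0.006,-0.015,0],[0,0,0],-0.66]
  ]
}}

```text
t: 17.25
ee_pos: [593.8, -262.4, 135.3]
orientation: [2.866, -0.269, 1.085]
ft_force: [-1.4, -4.2, 1.3]
width: 14.9
grasp_force: 1.7
```

```bash
python3 f.py
```

```text
force S,Y,N [ 0.09 -4.39  1.39] 1.733691394329071 14.894032309582315 [-0.55  0.46  2.1   2.01  0.26 -0.73]
```

Emit:
{"method": "step_arm", "body": {
  "deltas": [
    [[-0.001,-0.007,0],[0,0,0],-0.66],
    [[-0.001,-0.007,0],[0,0,0],-0.66],
    [[-0.001,-0.007,0],[0,0,0],-0.66]
  ]
}}

```text
t: 17.5
ee_pos: [593.8, -262.1, 135.2]
orientation: [2.863, -0.272, 1.083]
ft_force: [-2.5, -10.5, -0.3]
width: 14.7
grasp_force: 5.3
```

```bash
python3 f.py; python3 - <<'E'
from plan import *
v=np.load("fit.npy");S_,Y_,N_=Rv(v).T;c=cur()
p=c[0]-c[1].apply([0,0,19]);print("grasp pt rel blue home",np.round(Rv(v).T@(p-W(v,posts([v[3],0,0],62)["blue"])),2))
up=(c[0]+c[1].apply([0,0,-75]),c[1])
rd=W(v,posts([v[3],0,0],62)["red"]);r=lean(v,-np.pi/2-v[3]+np.pi-np.pi,.2) 
r=lean(v,-np.pi/2-v[3],.2)
print("tot",(c[1].inv()*r).as_rotvec())
mid=(rd+r.apply([0,0,-61]),r)
rows(line(up,mid,10),0,up);rows([(rd+r.apply([0,0,19]),r)],0,mid)
E
```

```text
force S,Y,N [-6.500e-01 -1.081e+01  1.000e-02] 5.319815129041672 14.735988204300796 [-0.54  0.46  2.1   2.03  0.26 -0.74]
grasp pt rel blue home [-1.74  4.67 -1.18]
tot [ 0.0047524  -0.00260417  1.17733626]
10 [[[-0.034,0.016,-0.009],[0.0,-0.0,0.078],0],[[-0.068,0.033,-0.018],[0.001,-0.0,0.157],0],[[-0.102,0.049,-0.027],[0.001,-0.001,0.235],0],[[-0.136,0.066,-0.036],[0.001,-0.001,0.314],0],[[-0.17,0.082,-0.044],[0.002,-0.001,0.392],0],[[-0.204,0.098,-0.053],[0.002,-0.001,0.471],0],[[-0.238,0.115,-0.062],[0.002,-0.001,0.549],0],[[-0.272,0.131,-0.071],[0.003,-0.001,0.628],0],[[-0.307,0.147,-0.08],[0.003,-0.002,0.706],0],[[-0.341,0.164,-0.089],[0.003,-0.002,0.785],0]]
1 [[[0.0,0.0,0.267],[0.0,0.0,0.0],0]]
```

```bash
cat >red.py <<'E'
from plan import *
import sys
v=np.load("fit.npy")
def pose(q1,ex=.2,up=0,rad=0):
    r=lean(v,-np.pi/2-q1)*R.from_euler("y",ex); S_,Y_,N_=Rv(v).T
    d_=-np.sin(q1)*S_-np.cos(q1)*Y_
    return W(v,posts([q1,0,0],62)["red"])+rad*d_+r.apply([0,0,19-up]),r
if __name__=="__main__":
    a,b,n=float(sys.argv[1]),float(sys.argv[2]),int(sys.argv[3]);w=float(sys.argv[4])
    print("off",(pose(a)[0]-cur()[0]).round(2));rows([pose(x) for x in np.linspace(a,b,n+1)[1:]],w)
E
python3 - <<'E'
from red import *
from kin import ik
q0=[-.7,.55,2.2,1.8,.4,.1]
for x in (1.18,.9,.6,.3,0): q0,c=ik(*pose(x),q0);print(x,q0.round(2),c)
c=cur();up=(c[0]+c[1].apply([0,0,-75]),c[1]);m=pose(v[3],up=80)
rows(line(up,m,12),0,up);rows([pose(v[3])],0,m)
E
```

```text
1.18 [-0.56  0.5   2.23  2.98  0.21 -0.55] 1.0803241097040043e-20
0.9 [-0.65  0.51  2.19  2.59  0.25 -0.52] 6.044368117683191e-25
0.6 [-0.72  0.51  2.14  2.2   0.29 -0.48] 3.6043655981049334e-26
0.3 [-0.76  0.51  2.07  1.85  0.33 -0.45] 3.591651898095447e-26
0 [-0.77  0.51  1.99  1.55  0.38 -0.45] 2.769665111542378e-24
12 [[[-0.026,0.011,-0.007],[-0.013,-0.0,0.064],0],[[-0.053,0.021,-0.014],[-0.026,-0.0,0.128],0],[[-0.079,0.032,-0.021],[-0.038,-0.0,0.192],0],[[-0.105,0.042,-0.028],[-0.051,-0.0,0.256],0],[[-0.132,0.053,-0.035],[-0.064,-0.001,0.32],0],[[-0.158,0.063,-0.042],[-0.077,-0.001,0.385],0],[[-0.184,0.074,-0.049],[-0.089,-0.001,0.449],0],[[-0.211,0.084,-0.056],[-0.102,-0.001,0.513],0],[[-0.237,0.095,-0.063],[-0.115,-0.001,0.577],0],[[-0.263,0.105,-0.07],[-0.128,-0.001,0.641],0],[[-0.29,0.116,-0.077],[-0.14,-0.001,0.705],0],[[-0.316,0.126,-0.084],[-0.153,-0.001,0.769],0]]
1 [[[-0.0,-0.0,0.267],[0.0,0.0,0.0],0]]
```

Emit:
{"method": "step_arm", "body": {
  "deltas": [
    [[0,0.018,0],[0,0,0],-0.5],
    [[0,0.02,0],[0,0,0],0],
    [[0,0.02,0],[0,0,0],0],
    [[0,0.02,0],[0,0,0],0],
    [[0,0.01,-0.05],[0,0,0],0],
    [[0,0,-0.14],[0,0,0],0],
    [[0,0,-0.22],[0,0,0],0],
    [[0,0,-0.25],[0,0,0],0]
  ]
}}

```text
t: 18.17
ee_pos: [543.8, -249.8, 192.4]
orientation: [2.866, -0.267, 1.085]
ft_force: [0.5, 0.4, 0.4]
width: 43.7
grasp_force: 0.0
```

Emit:
{"method": "step_arm", "body": {
  "deltas": [
    [[-0.026,0.011,-0.007],[-0.013,0,0.064],0],
    [[-0.053,0.021,-0.014],[-0.026,0,0.128],0],
    [[-0.079,0.032,-0.021],[-0.038,0,0.192],0],
    [[-0.105,0.042,-0.028],[-0.051,0,0.256],0],
    [[-0.132,0.053,-0.035],[-0.064,0,0.32],0],
    [[-0.158,0.063,-0.042],[-0.077,0,0.385],0],
    [[-0.184,0.074,-0.049],[-0.089,0,0.449],0],
    [[-0.211,0.084,-0.056],[-0.102,0,0.513],0],
    [[-0.237,0.095,-0.063],[-0.115,0,0.577],0],
    [[-0.263,0.105,-0.07],[-0.128,0,0.641],0],
    [[-0.29,0.116,-0.077],[-0.14,0,0.705],0],
    [[-0.316,0.126,-0.084],[-0.153,0,0.77],0],
    [[-0.316,0.126,-0.084],[-0.153,0,0.77],0],
    [[-0.316,0.126,-0.084],[-0.153,0,0.77],0]
  ]
}}

```text
t: 19.33
ee_pos: [451.1, -271.6, 145.3]
orientation: [-2.185, 1.86, -0.914]
ft_force: [0.4, -0.4, -0.2]
width: 43.6
grasp_force: 0.0
```

```bash
python3 f.py;python3 look.py w9;python3 seg.py w9;python3 - <<'E'
from red import *
m=pose(v[3],up=80);rows([m],0);rows([pose(v[3])],0)
E
```

```text
force S,Y,N [ 0.29 -0.28 -0.41] 0.0 43.632030546729474 [-0.6   0.29  2.31  2.52  0.11 -0.12]
k (307.7965566884556, 250.92521731616526, 187.7535686053319) T [[-0.8537512899098927, -0.1979955689570564, 0.4815667032203998, 370.9133460767865], [-0.23159639659490378, 0.9727537503453632, -0.010641911166969003, -297.25988052298845], [-0.4663387653428021, -0.12061465857183842, -0.8763448294342521, 303.1940291220999], [0.0, 0.0, 0.0, 1.0]]
sh 36 [107.18 195.26]
red 36 [249.22 195.95]
blue 36 [285.39  59.97]
yellow 36 [263.68 141.57]
sh 75 [ 81.63 201.02]
red 75 [248.62 201.85]
blue 75 [291.42  41.11]
yellow 75 [265.67 137.81]
y [187 191  14  14  69] [194.6 195.6]
y [177 196  16  16 191] [184.2 203.5]
b [230  74  20  21 254] [239.3  83.9]
b [258  86  20  21 255] [267.2  96.2]
b [218 103  20  20 246] [227.4 112.4]
b [246 115  20  21 245] [255.2 124.5]
b [206 131  20  20 240] [215.8 140.4]
b [234 143  20  20 240] [243.3 152.4]
b [195 159  20  19 234] [204.2 167.9]
b [222 170  20  15 194] [231.4 178.4]
b [ 82 196  16  16 199] [ 89.9 204.1]
b [ 97 209  32  26 561] [110.8 223.4]
r [428 177   5  29  77] [430.1 188.8]
r [390 178  32  42 756] [403.6 199.5]
r [241 190  16  21 224] [248.6 201.7]
r [415 199  13  25 172] [421.6 213.7]
r [387 216  23  25 339] [398.  228.6]
1 [[[0.008,-0.003,-0.004],[-0.005,0.001,0.002],0]]
1 [[[0.008,-0.001,0.263],[-0.005,0.001,0.002],0]]
```

View pics/w9.png

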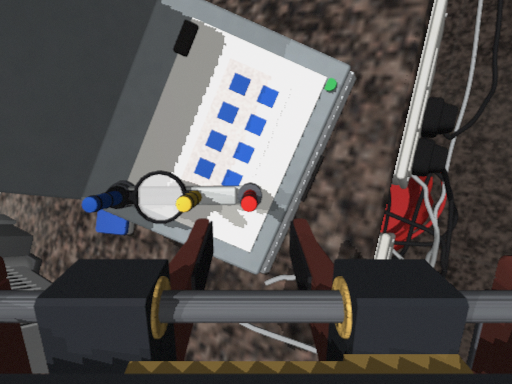

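Emit:
{"method": "step_arm", "body": {
  "deltas": [
    [[0.008,-0.002,0],[-0.005,0,0],-0.25],
    [[0.008,-0.002,0.06],[-0.005,0,0],-0.25],
    [[0.008,-0.002,0.12],[-0.005,0,0],-0.25],
    [[0.008,-0.002,0.18],[-0.005,0,0],-0.25],
    [[0.008,-0.001,0.24],[-0.005,0,0],-0.25],
    [[0.008,-0.001,0.263],[-0.005,0,0],-0.25],
    [[0.008,-0.001,0.263],[-0.005,0,0],-0.25]
  ]
}}

```text
t: 19.97
ee_pos: [492.8, -296.3, 81.4]
orientation: [-2.188, 1.869, -0.906]
ft_force: [-0.0, 0.5, 0.6]
width: 33.2
grasp_force: 0.0
```

```bash
python3 f.py;python3 look.py w10|tail -4;python3 seg.py w10;python3 - <<'E'
from red import *
rows([pose(v[3])],-1)
E
```

```text
force S,Y,N [0.2  0.49 0.54] 0.0 33.19151576143344 [-0.59  0.5   2.23  2.89  0.21 -0.49]
sh 75 [ -8.31 261.88]
red 75 [248.3 261.9]
blue 75 [314.33  14.4 ]
yellow 75 [274.25 164.61]
y [161 232  20  18 166] [172.6 238.9]
y [151 241  22  17 194] [163.4 248.2]
y [140 251  22   8 128] [150.4 255.2]
b [220  68  29  30 507] [234.1  82.2]
b [259  85  28  29 503] [272.5  99.1]
b [204 107  29  29 487] [218.1 121.1]
b [242 124  29  29 484] [256.  137.7]
b [189 146  28  28 469] [202.4 159.3]
b [226 162  28  28 469] [239.9 175.4]
b [174 183  27  28 457] [187.  196.6]
b [211 199  28  22 389] [224.3 210.9]
b [ 17 243  22   8  61] [ 28.  246.2]
b [  1 252  15  26 231] [  9.2 263.7]
r [433 209  14  34 165] [439.5 225.5]
r [444 220  15  22 104] [451.4 230.7]
r [238 230  21  23 264] [248.  240.4]
r [236 250  25  26 493] [248.  262.4]
1 [[[0.001,-0.002,-0.001],[0.001,0.001,0.001],-1]]
```

Emit:
{"method": "step_arm", "body": {
  "deltas": [
    [[0,0,0],[0,0,0],-1],
    [[0,0,0],[0,0,0],-1],
    [[0,0,0],[0,0,0],-1],
    [[0,0,0],[0,0,0],-1],
    [[0,0,0],[0,0,0],-1]
  ]
}}

```text
t: 20.43
ee_pos: [493.1, -296.4, 83.8]
orientation: [-2.186, 1.867, -0.912]
ft_force: [-0.0, 2.4, 5.5]
width: 11.6
grasp_force: 30.0
```

```bash
python3 f.py;python3 -c "
import numpy as np;print(np.load('fit.npy'))";python3 red.py 1.18125 0.75 10 -1
```

```text
force S,Y,N [2.34 2.4  5.01] 30.005775690078735 11.644084198987834 [-0.59  0.49  2.23  2.89  0.21 -0.49]
[ 5.53623520e+02 -3.43835783e+02 -1.83829877e-01  1.18124933e+00
  1.82547197e+00  0.00000000e+00]
off [-0.44  0.45 -1.  ]
10 [[[0.014,0.002,0.005],[0.005,-0.0,-0.027],-1.0],[[0.031,-0.0,0.008],[0.01,-0.0,-0.056],-1.0],[[0.048,-0.002,0.012],[0.016,-0.0,-0.084],-1.0],[[0.064,-0.006,0.015],[0.022,-0.0,-0.112],-1.0],[[0.081,-0.009,0.019],[0.027,-0.0,-0.14],-1.0],[[0.097,-0.014,0.022],[0.033,-0.0,-0.168],-1.0],[[0.113,-0.019,0.025],[0.039,-0.0,-0.196],-1.0],[[0.129,-0.025,0.028],[0.045,-0.0,-0.225],-1.0],[[0.145,-0.032,0.032],[0.05,-0.0,-0.253],-1.0],[[0.16,-0.039,0.035],[0.056,-0.0,-0.281],-1.0]]
```

Emit:
{"method": "step_arm", "body": {
  "deltas": [
    [[0.014,0.001,0.002],[0.005,0,-0.027],-1],
    [[0.031,0,0.006],[0.01,0,-0.056],-1],
    [[0.048,-0.002,0.01],[0.016,0,-0.084],-1],
    [[0.064,-0.006,0.013],[0.022,0,-0.112],-1],
    [[0.081,-0.009,0.017],[0.027,0,-0.14],-1],
    [[0.097,-0.014,0.02],[0.033,0,-0.168],-1],
    [[0.113,-0.019,0.023],[0.039,0,-0.196],-1],
    [[0.129,-0.025,0.026],[0.045,0,-0.225],-1],
    [[0.145,-0.032,0.03],[0.05,0,-0.253],-1],
    [[0.16,-0.039,0.033],[0.056,0,-0.281],-1],
    [[0.16,-0.039,0.033],[0.056,0,-0.281],-1]
  ]
}}

```text
t: 21.35
ee_pos: [512.4, -341.2, 99.7]
orientation: [-2.572, 1.35, -1.035]
ft_force: [3.7, 7.2, 11.3]
width: 11.1
grasp_force: 30.0
```

```bash
python3 f.py;python3 red.py 0.75 0.35 10 -1
```

```text
force S,Y,N [7.63 7.79 8.6 ] 30.031038522720337 11.14944812759025 [-0.7   0.5   2.16  2.34  0.27 -0.46]
off [-1.28 -0.23 -1.63]
10 [[[0.012,0.005,0.005],[0.003,-0.002,-0.024],-1.0],[[0.027,0.003,0.008],[0.008,-0.002,-0.05],-1.0],[[0.043,0.001,0.012],[0.013,-0.002,-0.076],-1.0],[[0.058,-0.001,0.015],[0.019,-0.002,-0.102],-1.0],[[0.074,-0.005,0.018],[0.024,-0.002,-0.128],-1.0],[[0.089,-0.009,0.021],[0.029,-0.002,-0.154],-1.0],[[0.104,-0.013,0.024],[0.035,-0.002,-0.181],-1.0],[[0.119,-0.018,0.027],[0.04,-0.002,-0.207],-1.0],[[0.133,-0.024,0.03],[0.045,-0.002,-0.233],-1.0],[[0.148,-0.03,0.033],[0.051,-0.002,-0.259],-1.0]]
```

Emit:
{"method": "step_arm", "body": {
  "deltas": [
    [[0.014,-0.002,-0.002],[0.003,0,-0.024],-1],
    [[0.03,-0.004,0],[0.008,0,-0.05],-1],
    [[0.045,-0.006,0.004],[0.013,0,-0.076],-1],
    [[0.06,-0.008,0.007],[0.019,0,-0.102],-1],
    [[0.076,-0.011,0.01],[0.024,0,-0.128],-1],
    [[0.09,-0.015,0.013],[0.029,0,-0.154],-1],
    [[0.106,-0.019,0.016],[0.035,0,-0.181],-1],
    [[0.12,-0.024,0.019],[0.04,0,-0.207],-1],
    [[0.135,-0.03,0.022],[0.045,0,-0.233],-1],
    [[0.15,-0.036,0.025],[0.051,0,-0.259],-1],
    [[0.15,-0.036,0.025],[0.051,0,-0.259],-1]
  ]
}}

```text
t: 22.27
ee_pos: [541.2, -368.2, 119.4]
orientation: [2.827, -0.802, 1.095]
ft_force: [8.4, 8.5, -0.6]
width: 11.6
grasp_force: 30.0
```

```bash
python3 f.py;python3 red.py 0.35 0.05 8 -1; python3 - <<'E'
from red import *
c=cur();p=c[0]-c[1].apply([0,0,19]);l=Rv(v).T@(p-W(v,posts([0,0,0],62)["sh"]));print("rel shoulder S,Y,N",l.round(1),np.hypot(l[0],l[1]),"q1",np.arctan2(-l[0],-l[1]))
E
```

```text
force S,Y,N [ 5.47  9.86 -3.88] 30.030115842819214 11.621616755103613 [-0.76  0.51  2.07  1.86  0.32 -0.41]
off [ 0.91 -2.96 -0.64]
8 [[[0.02,0.007,0.008],[0.004,0.001,-0.025],-1.0],[[0.034,0.005,0.011],[0.009,0.001,-0.049],-1.0],[[0.049,0.004,0.014],[0.014,0.001,-0.074],-1.0],[[0.064,0.001,0.017],[0.019,0.001,-0.098],-1.0],[[0.078,-0.002,0.02],[0.024,0.001,-0.123],-1.0],[[0.092,-0.005,0.023],[0.029,0.001,-0.147],-1.0],[[0.106,-0.009,0.026],[0.034,0.001,-0.172],-1.0],[[0.12,-0.014,0.029],[0.039,0.001,-0.196],-1.0]]
rel shoulder S,Y,N [ -42.1 -110.     1.3] 117.78009084337879 q1 0.36509819572546726
```

Emit:
{"method": "step_arm", "body": {
  "deltas": [
    [[0,0,0],[0,0,0],-0.55],
    [[0,0,0],[0,0,0],-0.55],
    [[0,0,0],[0,0,0],-0.55],
    [[0,0,0],[0,0,0],-0.55]
  ]
}}

```text
t: 22.6
ee_pos: [539.4, -370.4, 118.8]
orientation: [2.822, -0.81, 1.089]
ft_force: [0.5, -0.3, 0.1]
width: 19.5
grasp_force: 0.0
```

```bash
python3 f.py; python3 look.py w11 >/dev/null; python3 seg.py w11|grep r; python3 - <<'E'
from red import *
z=np.load("pics/w11.npz")
for sh in((0,0),(0,2),(0,3)):
  for q in(.33,.35,.37):
    S_,Y_,N_=Rv(v).T
    print(sh,q,proj("",W(v,posts([q,0,0],75)["red"])+sh[0]*S_+sh[1]*Y_,z["T"],z["k"]).round(1),(lambda s:[a.round(1) for a in s])([proj("",W(v,posts([q,0,0],75)[n])+sh[0]*S_+sh[1]*Y_,z["T"],z["k"]) for n in("blue","yellow")]))
c=cur();p=c[0]-c[1].apply([0,0,19]);l=Rv(v).T@(p-W(v,posts([0,0,0],62)["sh"]));print("rel shoulder S,Y,N",l.round(1),np.hypot(l[0],l[1]),"q1",np.arctan2(-l[0],-l[1]))
E
python3 seg.py w11
```

```text
force S,Y,N [ 0.55 -0.22 -0.2 ] 0.0 19.512134373557206 [-0.76  0.51  2.07  1.87  0.31 -0.41]
r [494  24  18  20  80] [502.8  32.6]
r [238 229  18  13 133] [246.9 234.4]
r [236 239  21  12 144] [245.9 243.8]
r [232 248  26  26 492] [244.7 260.4]
(0, 0) 0.33 [248.7 248.9] [array([  6.8, 255.4]), array([150. , 251.6])]
(0, 0) 0.35 [248.8 253.9] [array([  6.8, 255.6]), array([150.1, 254.6])]
(0, 0) 0.37 [248.8 258.8] [array([  6.8, 255.8]), array([150.2, 257.6])]
(0, 2) 0.33 [244.8 250.4] [array([  2.9, 256.8]), array([146.1, 253. ])]
(0, 2) 0.35 [244.9 255.3] [array([  3., 257.]), array([146.2, 256. ])]
(0, 2) 0.37 [244.9 260.2] [array([  3. , 257.2]), array([146.3, 259. ])]
(0, 3) 0.33 [242.8 251.1] [array([  1. , 257.5]), array([144.1, 253.7])]
(0, 3) 0.35 [242.9 256. ] [array([  1. , 257.7]), array([144.2, 256.7])]
(0, 3) 0.37 [242.9 260.9] [array([  1.1, 258. ]), array([144.3, 259.7])]
rel shoulder S,Y,N [ -43.5 -112.4    1.4] 120.4670965004749 q1 0.36910431989382064
y [160 230  19  19 164] [171.5 236.5]
y [150 238  21  20 205] [162.2 245.4]
y [141 247  20  12  80] [152.6 250.9]
b [ 43 228  25  24 337] [ 56.5 238. ]
b [290 231  12  20 132] [295.4 240.4]
b [ 17 236  30  26 438] [ 34.1 246.9]
b [  0 245  23  25 419] [ 11.1 256. ]
b [257 249   8  16  72] [260.3 257.3]
b [252 280  21  10 135] [263.4 285.8]
r [494  24  18  20  80] [502.8  32.6]
r [238 229  18  13 133] [246.9 234.4]
r [236 239  21  12 144] [245.9 243.8]
r [232 248  26  26 492] [244.7 260.4]
```

```bash
python3 - <<'E'
import numpy as np
from h import Rv
v=np.load("fit.npy");v[:2]+=2*Rv(v)[:2,1];v[3:]=[.37,0,0];np.save("fit.npy",v)
E
python3 - <<'E'
from red import *
m=pose(.37);rows([m],-1)
rows([pose(x) for x in np.linspace(.37,.05,9)[1:]],-1,m)
E
```

```text
1 [[[-0.003,-0.008,0.004],[0.0,0.002,0.01],-1]]
8 [[[0.016,-0.001,0.003],[0.005,0.0,-0.026],-1],[[0.031,-0.002,0.006],[0.011,-0.0,-0.052],-1],[[0.047,-0.004,0.009],[0.016,0.0,-0.078],-1],[[0.062,-0.007,0.013],[0.021,-0.0,-0.105],-1],[[0.078,-0.01,0.016],[0.026,-0.0,-0.131],-1],[[0.093,-0.014,0.019],[0.032,-0.0,-0.157],-1],[[0.108,-0.019,0.022],[0.037,0.0,-0.183],-1],[[0.123,-0.024,0.025],[0.042,0.0,-0.209],-1]]
```

Emit:
{"method": "step_arm", "body": {
  "deltas": [
    [[-0.003,-0.008,0.002],[0,0.002,0.01],-0.55],
    [[-0.003,-0.008,0.002],[0,0.002,0.01],-0.55],
    [[-0.003,-0.008,0.002],[0,0.002,0.01],-1],
    [[-0.003,-0.008,0.002],[0,0.002,0.01],-1],
    [[-0.003,-0.008,0.002],[0,0.002,0.01],-1],
    [[-0.003,-0.008,0.002],[0,0.002,0.01],-1]
  ]
}}

```text
t: 23.15
ee_pos: [540.7, -367.7, 118.2]
orientation: [2.819, -0.831, 1.096]
ft_force: [0.7, 3.5, 0.5]
width: 11.4
grasp_force: 30.0
```

Emit:
{"method": "step_arm", "body": {
  "deltas": [
    [[0.016,-0.001,0.003],[0.005,0,-0.026],-1],
    [[0.031,-0.002,0.006],[0.011,0,-0.052],-1],
    [[0.047,-0.004,0.009],[0.016,0,-0.078],-1],
    [[0.062,-0.007,0.013],[0.021,0,-0.105],-1],
    [[0.078,-0.01,0.016],[0.026,0,-0.131],-1],
    [[0.093,-0.014,0.019],[0.032,0,-0.157],-1],
    [[0.108,-0.019,0.022],[0.037,0,-0.183],-1],
    [[0.123,-0.024,0.025],[0.042,0,-0.209],-1],
    [[0.123,-0.024,0.025],[0.042,0,-0.209],-1]
  ]
}}

```text
t: 23.9
ee_pos: [571.7, -380.3, 137.1]
orientation: [2.866, -0.338, 1.089]
ft_force: [1.2, 2.8, 0.8]
width: 11.5
grasp_force: 30.0
```

```bash
python3 f.py; python3 red.py .05 -0.05 4 -1;python3 - <<'E'
from red import *
c=cur();p=c[0]-c[1].apply([0,0,19]);l=Rv(v).T@(p-W(v,posts([0,0,0],62)["sh"]));print("rel shoulder S,Y,N",l.round(1),np.hypot(l[0],l[1]),"q1",np.arctan2(-l[0],-l[1]))
E
```

```text
force S,Y,N [0.96 2.98 0.37] 30.00786155462265 11.51531349106767 [-0.77  0.51  1.99  1.57  0.36 -0.41]
off [-0.23 -0.45 -0.68]
4 [[[0.008,0.001,0.003],[0.003,-0.0,-0.015],-1.0],[[0.018,0.001,0.005],[0.006,-0.0,-0.031],-1.0],[[0.028,-0.0,0.007],[0.01,-0.0,-0.048],-1.0],[[0.037,-0.001,0.009],[0.013,-0.0,-0.064],-1.0]]
rel shoulder S,Y,N [  -5.5 -119.4    0.5] 119.49981358395567 q1 0.04635683709404978
```

Low forces; finish the swing to the stop.

Emit:
{"method": "step_arm", "body": {
  "deltas": [
    [[0.008,0,0.002],[0.003,0,-0.015],-1],
    [[0.016,0,0.003],[0.006,0,-0.025],-1],
    [[0.022,0,0.004],[0.006,0,-0.03],-1],
    [[0.026,0,0.005],[0.006,0,-0.03],-1],
    [[0.026,0,0.005],[0.006,0,-0.03],-1]
  ]
}}

```text
t: 24.32
ee_pos: [575.5, -381.0, 139.1]
orientation: [2.869, -0.273, 1.079]
ft_force: [-13.0, 4.7, 3.4]
width: 11.4
grasp_force: 30.0
```

```bash
cat >g.py <<'E'
from red import *
c=cur();p=c[0]-c[1].apply([0,0,19]);l=Rv(v).T@(p-W(v,posts([0,0,0],62)["sh"]));print("rel shoulder S,Y,N",l.round(1),np.hypot(l[0],l[1]),"q1",np.arctan2(-l[0],-l[1]))
E
python3 f.py;python3 g.py
```

```text
force S,Y,N [-10.12   2.28   9.75] 30.024386644363403 11.42481279113267 [-0.76  0.51  1.98  1.52  0.37 -0.39]
rel shoulder S,Y,N [  -1.1 -119.5    0.3] 119.48578634585058 q1 0.009443517078141396
```

Emit:
{"method": "step_arm", "body": {
  "deltas": [
    [[0.004,0,-0.003],[0,0,0],-1],
    [[0.004,0,-0.003],[0,0,0],-1],
    [[0.004,0,-0.003],[0,0,0],-1]
  ]
}}

```text
t: 24.57
ee_pos: [575.4, -380.9, 139.3]
orientation: [2.87, -0.274, 1.077]
ft_force: [-8.5, 3.7, -4.9]
width: 11.2
grasp_force: 30.0
```

```bash
python3 f.py;python3 g.py
```

```text
force S,Y,N [-10.3    2.12   0.29] 30.01362919807434 11.174542870606997 [-0.76  0.51  1.98  1.51  0.37 -0.38]
rel shoulder S,Y,N [  -1.1 -119.4    0.6] 119.40778371902661 q1 0.009327092337428736
```

Emit:
{"method": "step_arm", "body": {
  "deltas": [
    [[0,0,-0.003],[0,0,0],-0.3],
    [[0,0,-0.003],[0,0,0],-0.3],
    [[0,0,-0.003],[0,0,0],-0.3],
    [[0,0,-0.003],[0,0,0],-0.3]
  ]
}}

```text
t: 24.9
ee_pos: [578.4, -382.8, 143.8]
orientation: [2.864, -0.271, 1.087]
ft_force: [-0.2, -0.3, 0.8]
width: 29.9
grasp_force: 0.0
```

Emit:
{"method": "step_arm", "body": {
  "deltas": [
    [[-0.01,0,-0.05],[0,0,0],-0.3],
    [[-0.01,0,-0.14],[0,0,0],-0.3],
    [[-0.01,0,-0.25],[0,0,0],-0.3],
    [[-0.01,0,-0.35],[0,0,0],-0.3],
    [[-0.01,0,-0.4],[0,0,0],-0.3],
    [[-0.01,0,-0.4],[0,0,0],-0.3]
  ]
}}

```text
t: 25.4
ee_pos: [497.1, -367.9, 234.4]
orientation: [2.861, -0.27, 1.089]
ft_force: [0.5, 1.0, 0.2]
width: 30.8
grasp_force: 0.0
```

```bash
python3 f.py;python3 look.py w12;python3 seg.py w12; python3 - <<'E'
from workcell import *
import cv2,numpy as np
a=get_image("side")["pixels"][:,:,::-1];w=cv2.imread("pics/w12.png")
a=cv2.resize(np.ascontiguousarray(a[80:280,190:340]),None,fx=2,fy=2,interpolation=cv2.INTER_CUBIC)
c=np.zeros((400,812,3),np.uint8);c[:384,300:812]=w;c[:400,:300]=a
cv2.imwrite("pics/c2.png",c[:,:800])
E
```

```text
force S,Y,N [0.34 1.06 0.01] 0.0 30.793125790337633 [-0.87  0.26  2.07  1.16  0.47 -0.09]
k (307.7965566884556, 250.92521731616526, 187.7535686053319) T [[-0.18847496755734275, -0.8859581966756618, 0.4237396138520284, 446.4200689597829], [-0.9820758378093887, 0.16912363693552115, -0.08321204372377622, -358.2839054754648], [0.0020580075909047346, -0.431827823527977, -0.9019537102489485, 405.65760007170894], [0.0, 0.0, 0.0, 1.0]]
sh 36 [127.4  187.15]
red 36 [240.86 229.88]
blue 36 [132.19 188.95]
yellow 36 [196.76 213.27]
sh 75 [109.52 190.54]
red 75 [239.61 239.4 ]
blue 75 [115.01 192.6 ]
yellow 75 [189.1  220.43]
y [189 186  13  13 137] [194.6 192.2]
b [106 135  14  33 260] [112.6 151.5]
b [110 185  14  14 151] [116.4 191.2]
b [182 235  13  13 169] [188. 241.]
b [233 236  13  13 169] [239. 242.]
b [258 236  13  13 169] [264. 242.]
b [233 261  12  12 144] [238.5 266.5]
b [258 261  13  13 158] [263.6 266.9]
r [242 186  14  14 146] [248.4 192.5]
```

View pics/c2.png

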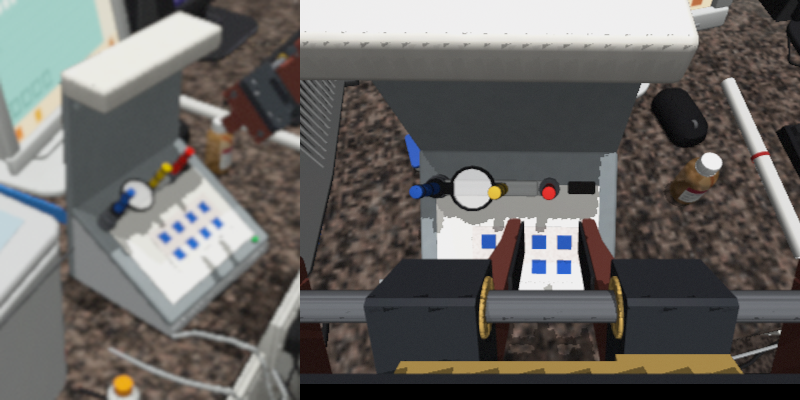

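```bash
python3 -c "
from workcell import *
print(close_job())"
```

```text
the job is handed in; nothing more can be done
None
```

The magnifier arm is folded away and the job is handed in. The lens, the forearm and then the folded arm were each pushed to their stops in that order. The gripper is open and clear, nothing was seen knocked, and it took about 25 s of the 69 s; no judging result came back.

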